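# Open the gauge case with a pry blade and hold a plug gauge half drawn

### The job

Pick up the flat pry blade and use it, not the gripper's fingers, to lever the closed cover of the gauge case up from its notch until it stands open about upright or further; then lay the blade back down flat on the desk, clear of the case. Then grip the plug gauge with the tall ringed head and draw it straight up about half-way out of its bore, so that its dark ring shows but its lower end stays well inside, and finish while holding it there, still and upright. Leave the other gauge seated and the other things on the desk where they are.

Things in the scene. Friction and masses are not known exactly. Their poses are not given: they have to be found in the camera images.
- case: Grey case fixed on the desk, 112 (x) x 216 (y) x 110 high, aluminium cover on top. Origin: centre of its underside, z up. Pry notch in its front (own -x), hinge along y at the rear. Under the cover an 8 thick rim wall (inside 96 x 200) surrounds a black block, top 66 above the desk, with two upright bores, 19.5 wide, 62 deep, at x -8, y -38 and +38, a gauge in each (either way). All mm.
- notch (a point): Centre of the mouth of the pry notch on the outer front face of the case: x -56, y 0, 105 mm above the desk, axes as the case. The notch is a gap right through the 8 mm front wall, 48 mm wide (y) and 10 mm high (100 to 110 mm above the desk), roofed by the cover's underside. Behind it is free space: the gauges inside reach no higher than 98 mm.
- cover (a joint): Hinge angle of the cover, rad: 0 shut (level), pi/2 upright, at most 1.95. Stiff by friction: it stays where it is left; lifting it near the front takes about 1.5 to 2 N. Aluminium plate 118 mm from hinge to front edge (juts 6 mm past the case front), 216 mm along the hinge, 3 mm thick, underside 110.5 mm above the desk when shut.
- cover_hinge (a point): Middle of the cover's hinge axis, which runs along the case's y: x +56, y 0 in the case frame, 110.5 mm above the desk. The point's axes turn with the cover.
- gauge_head (a point): Centre of the head of the gauge to draw: loose, steel, 0.2 to 0.4 kg; tall round head, 30 mm across, 32 high, thin rings round it; under it a round shank 18 mm across, 60 long (own z along it, up). Seated, the head stands on the block, centre 82 and top 98 mm above the desk, the whole shank in the bore. A dark band rings the shank 12 to 17 mm below the head.
- spare_head (a point): Centre of the head of the other plug gauge, which stays where it is: a low flat steel disc head, 34 mm across and 10 mm high (66 to 76 mm above the desk), same shank, in the other bore.
- pry_grip (a point): Where to grip the loose pry blade, near its centre of mass, 12 mm above the desk. It lies along its own x, z up: black flat-sided handle, 100 mm long (70 behind to 30 ahead of this point), 18 wide (y), 24 high; then towards +x a steel blade 18 mm wide, 2 thick, at the handle's mid-height. About 90 g.
- pry_tip (a point): Front end of the pry blade, at the middle of its width and thickness, 108 mm ahead (+x) of pry_grip and in line with it.
Things that resemble listed ones, but are neither listed nor needed, are in the scene too. There is more than one size of the part that bears pry_grip; the job needs the largest.

How it is judged:
On the way, in this order (a step that is already met when the one before it is completed fails the run):
1. the cover is being levered up by the pry blade (value of joint cover between 0.2 and 1.2 rad and contact force between pry and cover above 0.2 N), for 0.05 s.
2. the cover stands open (at least 1.3 rad) (value of joint cover above 1.3 rad), for 0.1 s.
3. the pry blade lies flat on the desk, let go, clear of the case (height (world z) of pry_grip below 0.022 m and angle between pry_grip's own z axis and vertical below 0.2 rad and contact force between pry and the fingers below 0.1 N and contact force between pry and case below 0.1 N), for 0.2 s.
At the end, for the whole second after the job is handed in: Fingers hold the tall-headed gauge drawn out by 18 to 42 mm, tilt under 0.1 rad, still, pressing on its bore with under 15 N; cover open over 1.3 rad; other gauge seated within 4 mm; pry blade flat on the desk, clear of the case (z of gauge_head in the frame of case between 0.1 and 0.124 m and angle between gauge_head's own z axis and vertical below 0.1 rad and linear speed of gauge below 0.02 m/s and contact force between the fingers and gauge above 1 N and contact force between gauge and case below 15 N and value of joint cover above 1.3 rad and z of spare_head in the frame of case below 0.075 m and height (world z) of pry_grip below 0.022 m and angle between pry_grip's own z axis and vertical below 0.2 rad and contact force between pry and case below 0.1 N); the arm keeps its last pose, push and grip.
It fails at once if the fingers push the cover before it stands open (contact force between the fingers and cover above 1 N and value of joint cover below 1.2 rad).
It fails at once if the gauge jams hard in its bore (over 60 N) (contact force between gauge and case above 60 N).
It fails at once if the gauge comes out of its bore (z of gauge_head in the frame of case above 0.139 m).
It fails at once if the other gauge is drawn by over 15 mm (z of spare_head in the frame of case above 0.086 m).
It fails at once if a bystander is moved by over 40 mm (distance of any of loupe, coupon, marker, scale, mug, jar from where it was at the start of the episode above 0.04 m).
It also fails if it takes over 64 s, if anything falls off the work surface, if the arm or the gripper's body presses on something with over 40 N, if the wrist force passes 120 N, or if a joint passes its speed limit or range.

### The arm

A 6-joint arm with a two-finger parallel gripper is mounted at the origin on the work surface. World frame = base frame: x ahead of the robot, y to its left, z up, the work surface at z = 0. Lengths are in m, angles in rad, forces in N, time in s.
With the tool pointing down it reaches from about 0.35 to 0.875 m from the base axis. Payload 15.5 kg.
Tool frame: the origin (TCP) lies midway between the tips of the shut fingers; the grasp point (between the pads) lies 19 mm behind it; x points along the fingers, y is the direction in which the jaws open and shut, and the axes are right-handed (so a half turn about x gives the same grasp; the last joint's range is limited). The gripper opens to 85 mm and grips with 20 to 120 N. Pads are 22 mm wide; open, the fingers measure 114 mm over their backs; the gripper's body (76 mm by 85 mm) begins 54 mm behind the grasp point. The pads swing forward as they close: fully open they stand 13 mm farther back than shut.
Start: joints at [-1.21, 0.494, 1.345, -0, 1.302, -0.096], TCP at [0.276, -0.561, 0.199] pointing down, gripper open.
Joint ranges: [-2.91, 2.91], [-0.82, 2.16], [0.22, 2.67], [-1.22, 4.37], [0.12, 2.79], [-3.08, 3.08]. Speed limits (rad/s): [1.89, 1.89, 2.57, 3.01, 3.01, 3.01].

### API

Orientations are given as a unit quaternion [w, x, y, z].
In Python, from station import status, read_camera, hand_in, silhouettes, landmark_of gives the robot as it stands.
- The arm moves only by the tool carry_out, never from a script. Its argument "commands" is a list of rows, each a list of 7 numbers: the shift along the tool's x, y, z in mm, then the turn, a rotation vector about the tool's x, y, z in degrees, then the closure, from 0 (fully open) to 1 (shut). A call has 1 to 5 rows; each row shifts and turns the pose as measured when the row begins, along the tool's axes as they then stand; what a row does not reach is not made up. A row lasts 1/12 s, in which the tool goes at most 41.7 mm and 7.16 degrees, less where a joint would pass 70% of its speed; a pose out of reach is approached as far as the arm can. A call with a gripper value outside its range is refused whole. The fingers move at their own pace and stop on an object; the grip force is fixed at half the most. Time passes only in rows, so rows that do not move let the fingers close. It gives the time, the measured TCP pose, the force and the opening at its end, in the units of the state.
- status.state(): the state, without advancing time (a new reading comes with each control period).
- read_camera(name): name is "side" or "top" or "wrist"; returns a dict with "img" (400x640x3 uint8, red, green, blue), "fx", "fy", "cx", "cy" (pixels), "world_from_camera" (4x4, takes a point from camera to world coordinates); the wrist camera has in their place "hand_eye" (4x4, takes a point from camera to tool coordinates, whose origin is the TCP and whose axes are the tool frame's). Camera axes: x right, y up, looking along -z (the intrinsics and any distortion apply to the point x, -y, -z); pixel columns grow to the right and rows downward; lengths in m; the calibration is good to about 2 mm. A picture is of the moment at which its call begins: read the wrist's pose just before it. There is no depth.
- hand_in(): hands the job in, once; it reports no verdict.
Trained networks look in a picture, given as the dict that the camera call returned (one of the last four; its "shot" number tells which), for a name from the list of things; names that differ only in an ending like _2 or _b are one class to them, and where a whole thing is asked for, a point or a joint stands for the part that bears it (a point fixed in the world has none). Each returns a list of dicts, best first, with "score" (0 to 1); they miss things now and then, are a little off and sometimes report something else, mostly with a low value. They report only what shows in the picture. A call takes as long as a camera call. They do not tell look-alikes from the thing itself.
- silhouettes(target, picture): "mask" (400x640 bool, what is visible of it).
- landmark_of(target, picture): "location" ([x, y, z] in m, in world coordinates, good to about 4 mm: a listed point, or the origin of a listed thing).
The state is a dict: "clock": time; "q": joint angles; "qd": joint speeds; "joint_torque": joint torques, N m; "eef_pos": TCP position; "ee_rot": TCP orientation; "wrist_force": force on the tool from outside, world axes, zero at the start; "wrist_torque": the same for the moment, N m; "finger_gap": opening from 0.0 (shut) to 1.0 (fully open).
Only numpy, scipy, OpenCV 4.12 (cv2) and the standard library are available. Lean on these libraries where they do the work, as an engineer would, in place of code of your own. Each camera call takes 0.05 s, during which the arm holds its last target. There are 200 camera calls.

## Working session

There is one attempt and no reset: what is moved stays moved. The work goes in short steps, Python scripts to look and compute and a tool call to move; the robot and the scene stay as the last step left them, time stands still between calls to the robot, and variables do not carry over. Pictures are saved under pics/ and viewed, about 8 in all and at most 12, crops included, and the job is handed in when it is done.

Besides the shell and the picture viewer there is one more tool, called as a command line: name --pt "numbers of a row" for each row, then --argument value for the rest. carry_out: Moves the arm, as the interface text tells. Its arguments: {"type":"object","properties":{"commands":{"type":"array","items":{"type":"array","items":{"type":"number"}}}},"required":["commands"]}

```bash
mkdir -p pics; ls; cat > h.py <<'E'
import numpy as np, cv2
from scipy.spatial.transform import Rotation as R
from station import status, read_camera, hand_in, silhouettes, landmark_of
def save(p,n,crop=None,s=1):
    im=p["img"]
    if crop: im=im[crop[1]:crop[3],crop[0]:crop[2]]
    im=cv2.resize(im,None,fx=s,fy=s,interpolation=cv2.INTER_CUBIC)
    cv2.imwrite("pics/"+n,im[:,:,::-1])
def wfc(p,st=None):
    if "world_from_camera" in p: return np.array(p["world_from_camera"])
    T=np.eye(4);w,x,y,z=st["ee_rot"];T[:3,:3]=R.from_quat([x,y,z,w]).as_matrix();T[:3,3]=st["eef_pos"]
    return T@np.array(p["hand_eye"])
def pix2w(p,u,v,z,T):
    d=T[:3,:3]@np.array([(u-p["cx"])/p["fx"],-(v-p["cy"])/p["fy"],-1]);o=T[:3,3]
    return o+d*(z-o[2])/d[2]
def w2pix(p,P,T):
    c=np.linalg.inv(T)@np.append(P,1);return (p["cx"]+p["fx"]*c[0]/-c[2],p["cy"]-p["fy"]*c[1]/-c[2])
E
python3 - <<'E'
from h import *
st=status.state();print(st)
a=read_camera("top");b=read_camera("side")
im=np.vstack([a["img"],b["img"]]);print({k:a[k] for k in a if k!="img"})
save(a,"top.png");save(b,"side.png")
for p in(a,b):
  T=wfc(p)
  for n in["case","notch","cover_hinge","pry_grip","pry_tip","gauge_head"]:
    for l in landmark_of(n,p):print(n,np.round(l["location"],3),round(l["score"],2),np.round(w2pix(p,l["location"],T)))
E
```

```text
pics
{'clock': 0.0, 'q': array([-1.20951300e+00,  4.94189731e-01,  1.34616140e+00, -9.33718911e-06,
        1.30247877e+00, -9.55284835e-02]), 'qd': array([-0.00031766, -0.00036283,  0.00049283, -0.0004875 ,  0.00139564,
        0.00024004]), 'joint_torque': array([ 3.73706760e-03, -8.82155657e+01, -3.83871675e+01,  1.98301723e-04,
        1.01590718e-02,  5.85344765e-06]), 'eef_pos': array([ 0.27551897, -0.56053717,  0.19808595]), 'ee_rot': array([-0.1596744 , -0.68868077, -0.16054072,  0.68880299]), 'wrist_force': array([0.04810238, 0.26684392, 0.1722388 ]), 'wrist_torque': array([ 0.01802505,  0.03845979, -0.03432647]), 'finger_gap': 0.9973943975598252}
{'fx': 417.0191524327821, 'fy': 417.0191524327821, 'cx': 325.9391903325674, 'cy': 193.84685964573362, 'world_from_camera': array([[-0.02766376,  0.99287824, -0.11587718,  0.44119887],
       [-0.99959305, -0.02666935,  0.0101235 , -0.10954035],
       [ 0.00696103,  0.11611008,  0.99321196,  0.96882956],
       [ 0.        ,  0.        ,  0.        ,  1.        ]]), 'shot': 1}
notch [0.547 0.109 0.105] 0.82 [217. 194.]
cover_hinge [0.662 0.118 0.109] 0.55 [212. 140.]
pry_grip [ 0.477 -0.258  0.007] 0.93 [387. 225.]
pry_grip [ 0.367 -0.387  0.012] 0.75 [446. 272.]
pry_grip [ 0.46  -0.126  0.01 ] 0.55 [330. 234.]
pry_tip [ 0.44  -0.044  0.005] 0.83 [295. 244.]
pry_tip [ 0.582 -0.275  0.016] 0.67 [393. 179.]
pry_tip [ 0.354 -0.307  0.014] 0.66 [412. 279.]
case [0.605 0.117 0.002] 0.58 [242. 267.]
notch [0.549 0.109 0.103] 0.78 [257. 252.]
notch [0.608 0.118 0.   ] 0.55 [241. 267.]
cover_hinge [0.664 0.121 0.108] 0.64 [218. 229.]
pry_grip [ 0.477 -0.259  0.012] 0.84 [371. 201.]
pry_grip [ 0.46  -0.126  0.01 ] 0.66 [347. 234.]
pry_tip [ 0.586 -0.275  0.012] 0.62 [343. 181.]
pry_tip [ 0.44  -0.044  0.011] 0.54 [335. 257.]
```

View pics/top.png

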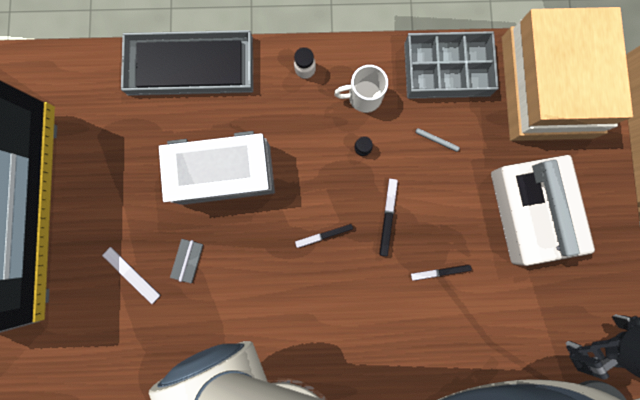

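View pics/side.png

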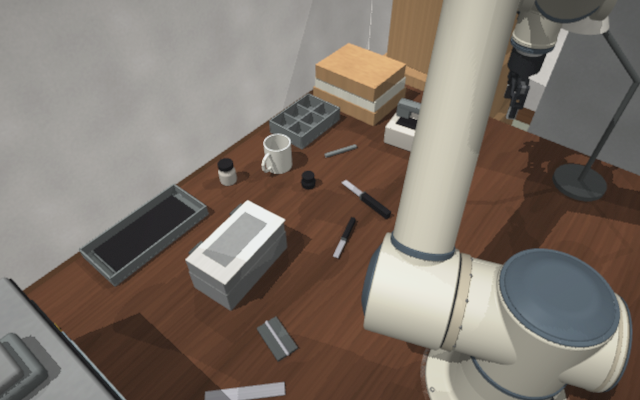

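The top view shows three knives: handles at (387,225), (330,234) and (446,272). The first is longest, with its tip at (392,180), a grip-to-tip of about 108 mm, while the others are about 80 mm. I'm taking the first. Other look-alikes are the ruler (130,275), the marker (437,140), the tray and the grey case with the white/aluminium lid (215,168), which is the actual case. I'll go above the large knife and check it up close.

```bash
cat >> h.py <<'E'
def pose(st=None):
    st=st or status.state();w,x,y,z=st["ee_rot"];return np.array(st["eef_pos"]),R.from_quat([x,y,z,w])
def down(a,pitch=0):
    a=np.radians(a);c,s=np.cos(a),np.sin(a)
    return R.from_matrix(np.array([[0,0,-1],[c,s,0],[s,-c,0]]).T)*R.from_euler('y',pitch,degrees=True)
def plan(p1,r1,n,start=None,show=True):
    """n equal rows from start pose to p1,r1; prints rows in tool axes"""
    p,r=start or pose();dr=(r.inv()*r1).as_rotvec(degrees=True)
    ps,rr=p,r
    for k in range(1,n+1):
        q=p+(np.array(p1)-p)*k/n
        sh=rr.inv().apply(q-ps)*1000; rows=np.r_[np.round(sh),np.round(dr/n,1)]
        ps=ps+rr.apply(rows[:3]/1000); rr=rr*R.from_rotvec(rows[3:],degrees=True)
        if show: print(rows.tolist())
    print("end",ps.round(4),"jawyaw",np.degrees(np.arctan2(*rr.as_matrix()[[1,0],1])).round(1));return ps,rr
def align(p):print(p)
E
python3 - <<'E'
from h import *
a=read_camera("top");b=read_camera("side")
p,r=pose();print(p,r.as_matrix().round(2))
for pc in(a,b):
  T=wfc(pc)
  for n,z in(("pry_grip",.012),("cover",.1135),("case",.1135)):
    for s in silhouettes(n,pc):
      m=s["mask"];ys,xs=np.nonzero(m)
      pts=np.array([pix2w(pc,u,v,z,T)[:2] for u,v in zip(xs,ys)],np.float32)
      rc=cv2.minAreaRect(pts);print(n,round(s["score"],2),np.round(rc[0],4),np.round(rc[1],3),round(rc[2],1),(xs.mean().round(),ys.mean().round()))
e=plan([.497,-.261,.20],down(81),8)
e=plan([.497,-.261,.20],down(-99),8)
E
```

```text
[ 0.27567428 -0.56093756  0.19870798] [[-0.    0.44 -0.9 ]
 [-0.   -0.9  -0.44]
 [-1.    0.    0.  ]]
pry_grip 0.92 [ 0.4592 -0.1111] [0.017 0.132] 14.3 (np.float64(322.0), np.float64(235.0))
pry_grip 0.82 [ 0.3687 -0.3742] [0.018 0.136] 8.8 (np.float64(441.0), np.float64(271.0))
pry_grip 0.59 [ 0.4966 -0.2593] [0.02  0.178] 79.8 (np.float64(387.0), np.float64(219.0))
cover 0.7 [0.6043 0.1161] [0.119 0.215] 5.4 (np.float64(212.0), np.float64(167.0))
case 0.71 [0.6036 0.1099] [0.138 0.23 ] 5.5 (np.float64(215.0), np.float64(168.0))
pry_grip 0.94 [ 0.4954 -0.2563] [0.035 0.183] 82.1 (np.float64(369.0), np.float64(201.0))
pry_grip 0.74 [ 0.4601 -0.1116] [0.017 0.135] 16.8 (np.float64(345.0), np.float64(235.0))
cover 0.61 [0.6038 0.1163] [0.121 0.216] 5.3 (np.float64(235.0), np.float64(242.0))
case 0.93 [0.5808 0.1341] [0.18  0.261] 5.2 (np.float64(236.0), np.float64(254.0))
[-0.0, -21.0, -41.0, -18.1, -0.0, 0.0]
[-0.0, -8.0, -46.0, -18.1, -0.0, 0.0]
[-0.0, 7.0, -46.0, -18.1, -0.0, 0.0]
[-1.0, 22.0, -42.0, -18.1, -0.0, 0.0]
[0.0, 33.0, -33.0, -18.1, -0.0, 0.0]
[0.0, 41.0, -21.0, -18.1, -0.0, 0.0]
[-0.0, 46.0, -7.0, -18.1, -0.0, 0.0]
[-0.0, 46.0, 7.0, -18.1, -0.0, 0.0]
end [ 0.4966 -0.261   0.1997] jawyaw 81.0
[-0.0, -21.0, -41.0, 4.4, 0.0, 0.0]
[-0.0, -25.0, -40.0, 4.4, 0.0, 0.0]
[-0.0, -28.0, -38.0, 4.4, 0.0, 0.0]
[-1.0, -30.0, -35.0, 4.4, 0.0, 0.0]
[0.0, -33.0, -33.0, 4.4, 0.0, 0.0]
[0.0, -35.0, -30.0, 4.4, 0.0, 0.0]
[-0.0, -38.0, -28.0, 4.4, 0.0, 0.0]
[-0.0, -39.0, -24.0, 4.4, 0.0, 0.0]
end [ 0.4966 -0.2613  0.1997] jawyaw -99.0
```

carry_out --pt "0 -20 -36 4.4 0 0 0" --pt "0 -24 -35 4.4 0 0 0" --pt "0 -26 -33 4.4 0 0 0" --pt "0 -28 -31 4.4 0 0 0" --pt "0 -30 -29 4.4 0 0 0"

```text
clock: 1.52
eef_pos: [0.3932, -0.3924, 0.1978]
ee_rot: [-0.019, -0.707, -0.017, 0.707]
wrist_force: [1.5, -0.0, 1.0]
finger_gap: 1.0
```

carry_out --pt "0 -32 -27 4.4 0 0 0" --pt "0 -34 -25 4.4 0 0 0" --pt "0 -35 -22 4.4 0 0 0" --pt "0 -36 -10 0 0 0 0" --pt "0 0 0 0 0 0 0"

```text
clock: 1.93
eef_pos: [0.4901, -0.2526, 0.1981]
ee_rot: [-0.068, 0.705, -0.07, -0.703]
wrist_force: [-0.2, 0.4, -0.2]
finger_gap: 0.995
```

```bash
python3 - <<'E'
from h import *
st=status.state();p,r=pose(st);print(p,r.as_matrix().round(3),st["clock"])
c=read_camera("wrist");T=wfc(c,st);save(c,"w1.png")
for n in("pry_grip","pry_tip"):
  for l in landmark_of(n,c):print(n,np.round(l["location"],4),round(l["score"],2))
for s in silhouettes("pry_grip",c):
  ys,xs=np.nonzero(s["mask"]);pts=np.array([pix2w(c,u,v,.02,T)[:2] for u,v in zip(xs,ys)],np.float32)
  rc=cv2.minAreaRect(pts);print(round(s["score"],2),np.round(rc[0],4),np.round(rc[1],3),round(rc[2],1))
E
```

```text
[ 0.49008772 -0.25255966  0.19807397] [[ 0.002 -0.194 -0.981]
 [-0.003 -0.981  0.194]
 [-1.     0.003 -0.003]] 1.9333
pry_grip [ 0.4632 -0.1282  0.0068] 0.93
pry_grip [ 0.3675 -0.3868  0.0084] 0.79
pry_grip [ 0.4797 -0.2546  0.0094] 0.74
pry_tip [ 0.5825 -0.2784  0.0085] 0.95
pry_tip [ 0.4385 -0.0468  0.0088] 0.77
0.94 [ 0.4615 -0.1181] [0.014 0.132] 16.1
0.91 [ 0.495  -0.2602] [0.018 0.177] 80.1
0.74 [ 0.3739 -0.3731] [0.022 0.133] 6.5
```

View pics/w1.png

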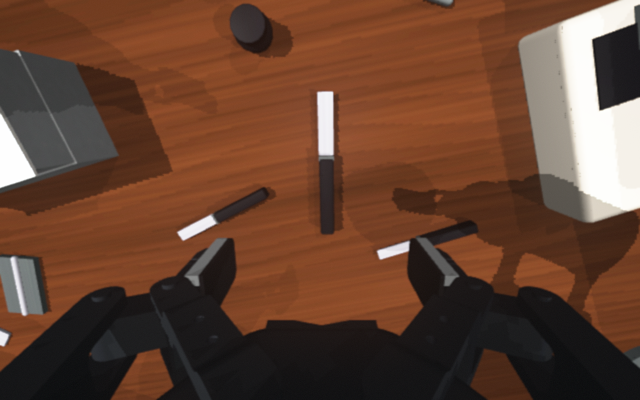

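```bash
python3 - <<'E'
from h import *
st=status.state();c=read_camera("wrist");T=wfc(c,st)
A=pix2w(c,327.5,233,.012,T);B=pix2w(c,326.5,157,.024,T);C=pix2w(c,325,92,.013,T);print(A,B,C)
d=(C-A)[:2];print(np.linalg.norm(d),np.degrees(np.arctan2(d[1],d[0])))
y=np.arctan2(d[1],d[0]);g=C[:2]-.108*np.array([np.cos(y),np.sin(y)]);print("grip",g)
E
```

```text
[ 0.40313062 -0.2511116   0.012     ] [ 0.50559577 -0.26958685  0.024     ] [ 0.57994534 -0.28262275  0.013     ]
0.17960066920031773 -10.104914321426842
grip [ 0.47362063 -0.26367402]
```

```bash
python3 - <<'E'
from h import *
e=plan([.476,-.260,.06],down(-100),4)
e=plan([.476,-.260,.004],down(-100),3,start=e)
E
```

```text
[35.0, 1.0, 3.0, -0.3, -0.0, -0.1]
[34.0, 0.0, 3.0, -0.3, -0.0, -0.1]
[35.0, 1.0, 2.0, -0.3, -0.0, -0.1]
[34.0, 1.0, 3.0, -0.3, -0.0, -0.1]
end [ 0.4763 -0.2601  0.06  ] jawyaw -100.2
[19.0, 0.0, 0.0, -0.1, -0.1, 0.0]
[18.0, 0.0, 0.0, -0.1, -0.1, 0.0]
[19.0, 0.0, 0.0, -0.1, -0.1, 0.0]
end [ 0.4764 -0.26    0.004 ] jawyaw -99.9
```

carry_out --pt "35 1 3 -0.4 0 0 0" --pt "34 1 3 -0.4 0 0 0" --pt "35 1 3 -0.4 0 0 0" --pt "34 1 3 0 0 0 0.2" --pt "0 0 0 0 0 0 0.3"

```text
clock: 2.6
eef_pos: [0.4747, -0.2699, 0.0585]
ee_rot: [-0.062, 0.708, -0.069, -0.7]
wrist_force: [-0.8, 1.7, -0.7]
finger_gap: 0.744
```

```bash
python3 - <<'E'
from h import *
st=status.state();p,r=pose(st);print(p,r.as_matrix().round(3))
c=read_camera("wrist");T=wfc(c,st)
for n in("pry_grip","pry_tip"):
  for l in landmark_of(n,c):print(n,np.round(l["location"],4),round(l["score"],2),np.round(w2pix(c,l["location"],T)))
save(c,"w2.png")
e=plan([.476,-.260,.004],down(-100),3)
E
```

```text
[ 0.4747062  -0.26990396  0.05854275] [[ 0.01  -0.184 -0.983]
 [-0.011 -0.983  0.184]
 [-1.     0.009 -0.011]]
pry_grip [ 0.4818 -0.2532  0.0094] 0.9 [299. 198.]
pry_grip [ 0.4636 -0.1277  0.0137] 0.81 [154. 248.]
pry_grip [ 0.3693 -0.3885  0.0067] 0.77 [472. 289.]
pry_tip [ 0.3629 -0.3079  0.0109] 0.63 [385. 313.]
pry_tip [ 0.5827 -0.2815  0.0094] 0.57 [308.  57.]
pry_tip [ 0.4417 -0.0445  0.011 ] 0.57 [ 71. 286.]
[20.0, -4.0, 2.0, -0.2, -0.4, -0.2]
[20.0, -4.0, 2.0, -0.2, -0.4, -0.2]
[20.0, -3.0, 1.0, -0.2, -0.4, -0.2]
end [ 0.4763 -0.2605  0.0045] jawyaw -100.0
```

View pics/w2.png

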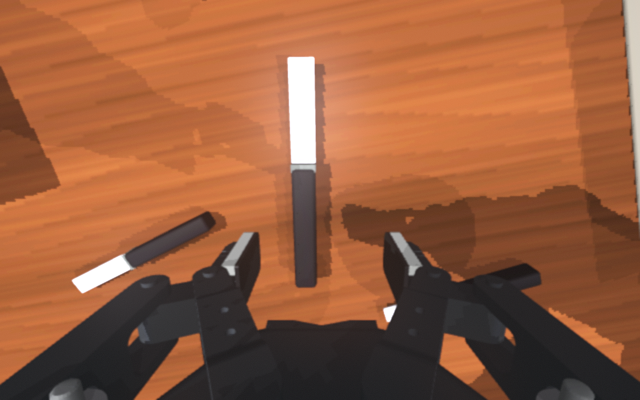

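```bash
python3 - <<'E'
from h import *
st=status.state();p,r=pose(st)
c=read_camera("wrist");T=wfc(c,st)
for u,v,z in((305.5,286,.01),(305,286,.024),(303,168,.024),(301.5,57,.013)):
  P=pix2w(c,u,v,z,T);print(P.round(4),(r.inv().apply(P-p)*1000).round(1))
E
```

```text
[ 0.4034 -0.244   0.01  ] [ 52.9 -14.   80. ]
[ 0.4119 -0.2458  0.024 ] [ 39.1 -13.6  71.1]
[ 0.5104 -0.2641  0.024 ] [ 41.  -13.6 -29.1]
[ 0.5889 -0.2784  0.013 ] [  53.5  -14.1 -108.6]
```

carry_out --pt "18 -7 0 0 -0.5 -0.3 0.3" --pt "18 -7 0 0 -0.5 -0.3 0.3" --pt "17 0 0 0 0 0 0.3" --pt "0 0 0 0 0 0 0.3"

```text
clock: 3.13
eef_pos: [0.489, -0.2629, 0.0205]
ee_rot: [-0.061, 0.71, -0.069, -0.698]
wrist_force: [-0.7, 0.4, -0.1]
finger_gap: 0.701
```

```bash
python3 - <<'E'
from h import *
st=status.state();p,r=pose(st);print(p,r.as_matrix().round(3),st["q"].round(3),st["qd"].round(3))
k=R.identity();e=plan([.4755,-.2565,.004],down(-100),1)
E
```

```text
[ 0.48896224 -0.26285179  0.02049648] [[ 0.016 -0.184 -0.983]
 [-0.013 -0.983  0.184]
 [-1.     0.009 -0.018]] [-0.6    0.626  1.712 -0.002  0.783  1.157] [ 0.011 -0.071 -0.05   0.003  0.077  0.007]
[16.0, -4.0, 15.0, -0.6, -1.0, -0.5]
end [ 0.4752 -0.2564  0.0042] jawyaw -100.0
```

carry_out --pt "0 -4 8 -0.3 -0.7 -0.4 0.3" --pt "0 -2 7 -0.3 -0.7 -0.4 0.3" --pt "8 0 0 0 0 0 0.3"

```text
clock: 3.38
eef_pos: [0.4772, -0.2554, 0.0179]
ee_rot: [0.062, -0.704, 0.06, 0.705]
wrist_force: [0.3, -0.8, 0.5]
finger_gap: 0.697
```

```bash
python3 - <<'E'
from h import *
st=status.state();p,r=pose(st);print(p,r.as_matrix().round(3),st["qd"].round(3))
e=plan([.4755,-.2565,.004],down(-100),1)
E
```

```text
[ 0.47715722 -0.25541894  0.01787577] [[-0.001 -0.172 -0.985]
 [ 0.003 -0.985  0.172]
 [-1.    -0.003  0.002]] [ 0.004  0.155  0.06   0.002 -0.244  0.006]
[14.0, 1.0, 1.0, 0.1, 0.1, 0.2]
end [ 0.476  -0.2562  0.0039] jawyaw -100.0
```

carry_out --pt "8 0 1 0 0 0 0.3" --pt "6 0 0 0 0 0 0.3" --pt "0 0 0 0 0 0 0.3"

```text
clock: 3.63
eef_pos: [0.4763, -0.2558, 0.0038]
ee_rot: [-0.062, 0.705, -0.061, -0.704]
wrist_force: [0.2, -0.7, 0.1]
finger_gap: 0.703
```

```bash
python3 - <<'E'
from h import *
st=status.state();p,r=pose(st);print(p,r.as_matrix().round(3),st["qd"].round(3),st["clock"])
e=plan([.4755,-.2565,.004],down(-100),1)
E
```

```text
[ 0.4763284  -0.2557776   0.00384409] [[ 0.001 -0.172 -0.985]
 [ 0.002 -0.985  0.172]
 [-1.    -0.002 -0.001]] [-0.002 -0.012 -0.002 -0.002  0.01  -0.004] 3.6333
[-0.0, 1.0, 1.0, 0.1, -0.0, 0.1]
end [ 0.4752 -0.2566  0.0038] jawyaw -100.0
```

carry_out --pt "0 0 0 0 0 0 1" --pt "0 0 0 0 0 0 1" --pt "0 0 0 0 0 0 1" --pt "0 0 0 0 0 0 1" --pt "0 0 0 0 0 0 1"

```text
clock: 4.05
eef_pos: [0.4763, -0.2559, 0.0035]
ee_rot: [-0.062, 0.705, -0.061, -0.704]
wrist_force: [0.1, -0.2, 1.0]
finger_gap: 0.007
```

carry_out --pt "0 0 0 0 0 0 1" --pt "0 0 0 0 0 0 1" --pt "0 0 0 0 0 0 1" --pt "-15 0 0 0 0 0 1" --pt "-25 0 0 0 0 0 1"

```text
clock: 4.47
eef_pos: [0.4744, -0.2546, 0.041]
ee_rot: [0.063, -0.703, 0.059, 0.706]
wrist_force: [-0.2, 0.6, -0.8]
finger_gap: 0.002
```

carry_out --pt "-30 0 0 0 0 0 1" --pt "-30 0 0 0 0 0 1" --pt "-20 0 0 0 0 0 1" --pt "0 0 0 0 0 0 1"

```text
clock: 4.8
eef_pos: [0.4752, -0.2554, 0.1275]
ee_rot: [0.063, -0.703, 0.06, 0.706]
wrist_force: [0.1, -0.8, 1.0]
finger_gap: 0.002
```

```bash
python3 - <<'E'
from h import *
st=status.state();p,r=pose(st);print(p,r.as_matrix().round(3),st["wrist_force"])
c=read_camera("wrist");T=wfc(c,st);save(c,"w3.png")
for l in landmark_of("pry_tip",c)+landmark_of("pry_grip",c):print(np.round(l["location"],4),(r.inv().apply(l["location"]-p)*1000).round(1),round(l["score"],2))
E
```

```text
[ 0.47522718 -0.25535757  0.12753626] [[-0.003 -0.172 -0.985]
 [ 0.004 -0.985  0.172]
 [-1.    -0.004  0.004]] [ 0.13407171 -0.75684205  1.03936342]
[ 0.5804 -0.2802  0.0123] [ 114.8    6.8 -108.3] 0.71
[ 0.44   -0.0477  0.008 ] [ 120.5 -198.    70.1] 0.57
[ 0.3694 -0.3867  0.0045] [122.8 148.1  81.2] 0.76
[ 0.4823 -0.2545  0.0119] [115.6  -1.6  -7.2] 0.64
[ 0.4627 -0.1243  0.0101] [ 118.  -126.5   34.5] 0.57
```

View pics/w3.png

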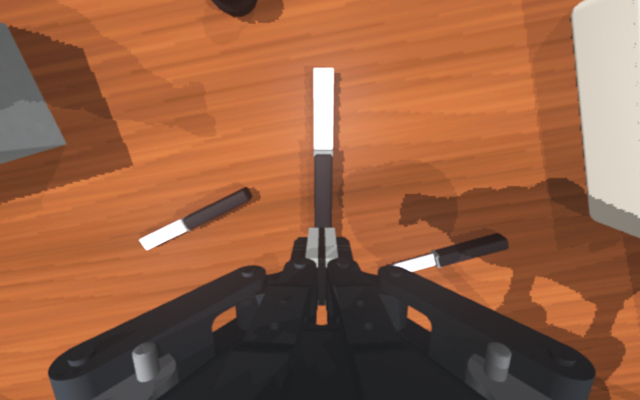

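```bash
python3 - <<'E'
from h import *
st=status.state();p,r=pose(st)
c=read_camera("wrist");T=wfc(c,st)
print(np.array(c["hand_eye"]).round(4))
for z in (.1275,.024,.004):print(z,w2pix(c,[p[0],p[1],z],T))
for u,v,z in((323,154,.024),(323,68,.013),(323,230,.024)):
  P=pix2w(c,u,v,z,T);print(P.round(4),(r.inv().apply(P-p)*1000).round(1))
a=read_camera("top");b=read_camera("side")
for q in(a,b):
  print([np.round(w2pix(q,x,wfc(q))) for x in (p,p+[0,0,.02],[.476,-.257,.012])])
im=np.hstack([cv2.resize(a["img"][120:290,320:460],None,fx=3,fy=3),cv2.resize(b["img"][120:290,310:430],None,fx=3,fy=3)])
cv2.imwrite("pics/c4.png",im[:,:,::-1])
E
```

```text
[[ 2.000e-04  2.616e-01 -9.652e-01 -1.746e-01]
 [ 1.000e+00  6.000e-04  4.000e-04  3.000e-04]
 [ 7.000e-04 -9.652e-01 -2.616e-01 -6.690e-02]
 [ 0.000e+00  0.000e+00  0.000e+00  1.000e+00]]
0.1275 (np.float64(320.8760492411222), np.float64(225.82856922862604))
0.024 (np.float64(321.65961652118176), np.float64(186.21608925988278))
0.004 (np.float64(321.75123930852), np.float64(181.58418856612226))
[ 0.5043 -0.2609  0.024 ] [ 99.2   1.9 -32.4]
[ 0.5803 -0.2741  0.013 ] [ 109.6    1.9 -109.6]
[ 0.4278 -0.2476  0.024 ] [99.9  1.9 45.3]
[array([394., 225.]), array([396., 224.]), array([387., 226.])]
[array([374., 173.]), array([375., 168.]), array([371., 202.])]
```

View pics/c4.png

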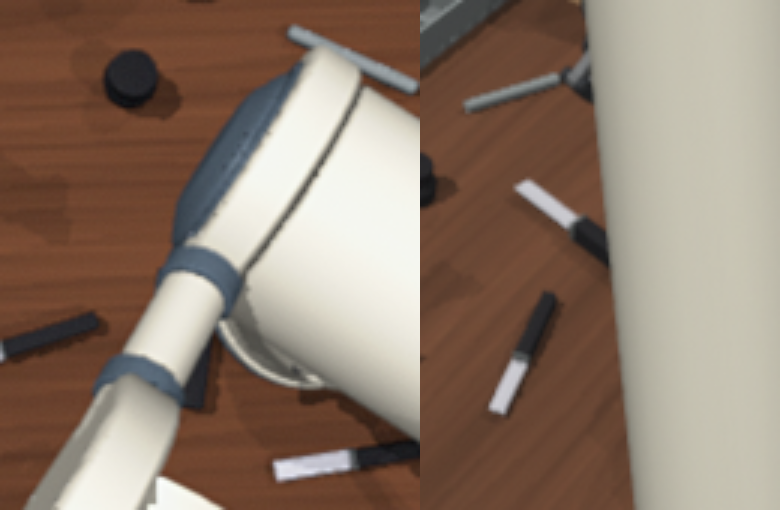

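The gripper shut fully and the knife is still on the desk, so the grasp missed. I'll go down again and look before closing.

carry_out --pt "25 0 0 0 0 0 0.4" --pt "30 0 0 0 0 0 0.4" --pt "30 0 0 0 0 0 0.4" --pt "20 0 0 0 0 0 0.4" --pt "0 0 0 0 0 0 0.4"

```text
clock: 5.52
eef_pos: [0.4715, -0.2527, 0.0112]
ee_rot: [0.064, -0.7, 0.058, 0.708]
wrist_force: [-0.9, 1.2, -1.4]
finger_gap: 0.599
```

carry_out --pt "10 0 0 0 0 0 0.4" --pt "0 0 0 0 0 0 0.4"

```text
clock: 5.68
eef_pos: [0.4701, -0.2517, -0.0005]
ee_rot: [0.065, -0.699, 0.057, 0.71]
wrist_force: [-1.5, 0.3, -0.6]
finger_gap: 0.601
```

```bash
python3 - <<'E'
from h import *
st=status.state();p,r=pose(st);print(p,r.as_matrix().round(3),st["wrist_force"],st["finger_gap"])
c=read_camera("wrist");T=wfc(c,st);save(c,"w5.png")
for z in (p[2],.024):print(z,w2pix(c,[p[0],p[1],z],T))
for l in landmark_of("pry_tip",c)+landmark_of("pry_grip",c):print(np.round(l["location"],4),(r.inv().apply(l["location"]-p)*1000).round(1),round(l["score"],2))
E
```

```text
[ 4.70087619e-01 -2.51674089e-01 -4.67108056e-04] [[-0.014 -0.173 -0.985]
 [ 0.012 -0.985  0.172]
 [-1.    -0.009  0.016]] [-1.54568514  0.26025574 -0.58952889] 0.6006497568830971
-0.00046710805588125875 (np.float64(320.92037863055117), np.float64(223.5206327667632))
0.024 (np.float64(320.45401581984584), np.float64(239.73364718720572))
[ 0.5828 -0.2782  0.0122] [ -14.6    6.6 -115.4] 0.87
[ 0.3577 -0.3066  0.0081] [ -7.6  73.4 101.4] 0.76
[ 0.4418 -0.0453  0.0084] [  -6.  -198.5   63.6] 0.61
[ 0.4657 -0.1277  0.0087] [  -7.6 -121.4   25.8] 0.94
[ 0.4806 -0.2569  0.0137] [-14.4   3.2 -11. ] 0.92
[ 0.3701 -0.386   0.0055] [ -6.1 149.5  75.4] 0.58
```

View pics/w5.png

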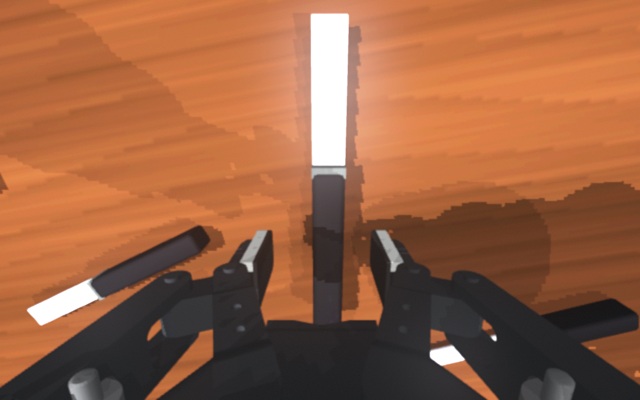

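carry_out --pt "-3 0 -3 0 0.8 0.5 0.5" --pt "-1 0 -2 0 0 0 0.6" --pt "0 0 0 0 0 0 0.7"

```text
clock: 6.08
eef_pos: [0.4784, -0.2546, 0.0088]
ee_rot: [-0.06, 0.707, -0.063, -0.702]
wrist_force: [-0.1, 0.1, 0.3]
finger_gap: 0.304
```

carry_out --pt "0 0 0 0 0 0 0.76" --pt "0 0 0 0 0 0 0.82" --pt "0 0 0 0 0 0 0.82"

```text
clock: 6.33
eef_pos: [0.4793, -0.255, 0.0104]
ee_rot: [-0.059, 0.708, -0.063, -0.701]
wrist_force: [0.3, -0.1, 0.3]
finger_gap: 0.18
```

```bash
python3 - <<'E'
from h import *
st=status.state();p,r=pose(st);print(p,r.as_matrix().round(3),st["wrist_force"],st["finger_gap"])
c=read_camera("wrist");T=wfc(c,st);save(c,"w6.png",(200,0,440,330),1.5);print(c["fx"])
b=read_camera("side");save(b,"s6.png")
E
```

```text
[ 0.4792778  -0.25495535  0.01038806] [[ 0.008 -0.172 -0.985]
 [-0.006 -0.985  0.172]
 [-1.     0.005 -0.009]] [ 0.30669126 -0.07946613  0.2641752 ] 0.1797605153503868
287.5773623331361
```

View pics/w6.png

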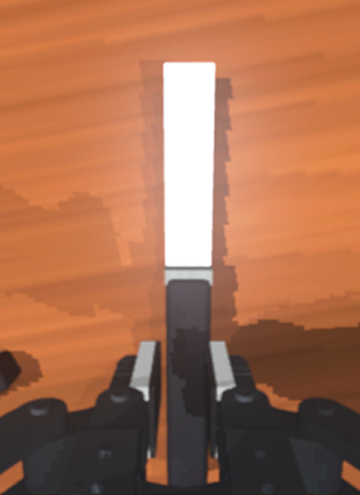

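carry_out --pt "6 0 2 0 -0.5 -0.3 0.8" --pt "2 0 1 0 0 0 0.8" --pt "0 0 0 0 0 0 0.86"

```text
clock: 6.68
eef_pos: [0.4758, -0.2543, 0.0012]
ee_rot: [0.062, -0.704, 0.061, 0.705]
wrist_force: [-0.4, -0.5, 0.6]
finger_gap: 0.136
```

carry_out --pt "0 0 0 0 0 0 0.9" --pt "0 0 0 0 0 0 0.94" --pt "0 0 0 0 0 0 1"

```text
clock: 6.93
eef_pos: [0.4753, -0.2542, 0.0005]
ee_rot: [0.062, -0.704, 0.06, 0.705]
wrist_force: [-0.0, 0.3, -0.4]
finger_gap: 0.001
```

```bash
python3 - <<'E'
from h import *
st=status.state();p,r=pose(st);print(p,r.as_matrix().round(3),st["wrist_force"],st["finger_gap"])
c=read_camera("wrist");T=wfc(c,st);save(c,"w7.png",(200,0,440,330),1.5)
E
```

```text
[ 0.47532785 -0.25417172  0.00051539] [[-0.002 -0.173 -0.985]
 [ 0.002 -0.985  0.173]
 [-1.    -0.002  0.003]] [-0.00835944  0.27212565 -0.37073846] 0.0008336752371928354
```

View pics/w7.png

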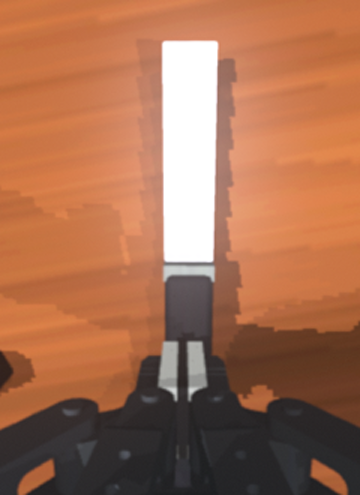

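The shut pads seem to sit inside or above the handle. I'll check the knife's real height by parallax between the wrist pictures already taken.

```bash
python3 - <<'E'
from h import *
from scipy.optimize import least_squares
c=read_camera("wrist");HE=np.array(c["hand_eye"])
obs=[([.49009,-.25256,.19807],[[.002,-.194,-.981],[-.003,-.981,.194],[-1,.003,-.003]],"w1.png"),
([.47471,-.26990,.05854],[[.01,-.184,-.983],[-.011,-.983,.184],[-1,.009,-.011]],"w2.png"),
([.47523,-.25536,.12754],[[-.003,-.172,-.985],[.004,-.985,.172],[-1,-.004,.004]],"w3.png"),
([.47009,-.25167,-.00047],[[-.014,-.173,-.985],[.012,-.985,.172],[-1,-.009,.016]],"w5.png")]
D=[]
for p,m,f in obs:
  im=cv2.imread("pics/"+f);T=np.eye(4);T[:3,:3]=R.from_matrix(m).as_matrix();T[:3,3]=p;T=T@HE
  g=im.min(2);w=(g>150).astype(np.uint8);n,l,s,cc=cv2.connectedComponentsWithStats(w)
  best=min((i for i in range(1,n) if s[i,4]>400),key=lambda i:abs(cc[i][0]-318)+max(0,s[i,1]-170)*9)
  x,y,ww,h,_=s[best];ys,xs=np.nonzero(l==best)
  tip=(xs[ys<=y+2].mean(),y-.5);jun=(xs[ys>=y+h-3].mean(),y+h-.5);print(f,tip,jun,ww)
  D.append((T,tip,jun,ww))
def res(X):
  o=[]
  for T,t,j,_ in D:
    for P,u in((X[:3],t),(X[3:6],j)): o+=list(np.array(w2pix(c,P,T))-u)
  return o
s=least_squares(res,[.58,-.28,.01,.5,-.26,.01]);print(s.x.round(4),np.round(s.fun,1));print(np.linalg.norm(s.x[:3]-s.x[3:]))
E
```

```text
w1.png (np.float64(325.25), np.float64(90.5)) (np.float64(325.87179487179486), np.float64(155.5)) 17
w2.png (np.float64(301.1896551724138), np.float64(55.5)) (np.float64(303.30555555555554), np.float64(170.5)) 29
w3.png (np.float64(323.0), np.float64(66.5)) (np.float64(322.625), np.float64(155.5)) 21
w5.png (np.float64(329.3274336283186), np.float64(12.5)) (np.float64(328.33663366336634), np.float64(165.5)) 39
[ 0.5849 -0.2764  0.0091  0.5002 -0.261  -0.0268] [-0.5 -0.3 -0.6  2.6 -0.3  0.2  2.2 -3.6  0.4  0.1  0.1 -2.1  0.2 -0.
 -1.4  2.7]
0.09331612939618776
```

carry_out --pt "3 0 0 0 0 0 1" --pt "2 0 0 0 0 0 1"

```text
clock: 7.2
eef_pos: [0.4757, -0.2544, -0.0042]
ee_rot: [0.062, -0.704, 0.061, 0.705]
wrist_force: [0.0, 0.1, -0.0]
finger_gap: -0.003
```

carry_out --pt "3 0 0 0 0 0 1" --pt "2 0 0 0 0 0 1"

```text
clock: 7.37
eef_pos: [0.476, -0.2545, -0.0089]
ee_rot: [0.062, -0.704, 0.061, 0.705]
wrist_force: [-15.5, 8.2, 78.9]
finger_gap: 0.004
```

carry_out --pt "-15 0 0 0 0 0 1" --pt "-25 0 0 0 0 0 1" --pt "0 20 0 0 0 0 1" --pt "0 20 0 0 0 0 1" --pt "0 0 0 0 0 0 1"

```text
clock: 7.78
eef_pos: [0.4688, -0.2942, 0.032]
ee_rot: [0.061, -0.704, 0.06, 0.705]
wrist_force: [0.6, -0.6, 0.2]
finger_gap: -0.003
```

```bash
python3 - <<'E'
from h import *
st=status.state();p,r=pose(st);print(p,r.as_matrix().round(3),st["wrist_force"])
c=read_camera("wrist")
for l in landmark_of("pry_tip",c)+landmark_of("pry_grip",c):print(np.round(l["location"],4),(r.inv().apply(l["location"]-p)*1000).round(1),round(l["score"],2))
for q in("top","side"):
  a=read_camera(q);print([(np.round(l["location"],3),round(l["score"],2)) for l in landmark_of("pry_tip",a)])
E
```

```text
[ 0.46882427 -0.29422538  0.03195512] [[-0.001 -0.17  -0.985]
 [ 0.001 -0.985  0.17 ]
 [-1.    -0.001  0.002]] [ 0.62202681 -0.57452479  0.21260851]
[ 0.4387 -0.0463  0.0082] [  24.2 -239.2   71.8] 0.86
[ 0.5822 -0.2797  0.0108] [  21.   -33.6 -109.3] 0.81
[ 0.4616 -0.127   0.0106] [  21.6 -163.5   35.5] 0.72
[ 0.4819 -0.2555  0.0108] [ 21.2 -40.4  -6.3] 0.66
[(array([ 0.583, -0.279,  0.017]), 0.55)]
[(array([ 0.437, -0.043,  0.011]), 0.58), (array([ 0.585, -0.278,  0.01 ]), 0.52)]
```

carry_out --pt "20 0 0 0 0 0 1" --pt "13 0 0 0 0 0 1" --pt "0 0 0 0 0 0 1"

```text
clock: 8.38
eef_pos: [0.4691, -0.2896, -0.0022]
ee_rot: [0.06, -0.704, 0.058, 0.706]
wrist_force: [-1.7, 1.6, -0.3]
finger_gap: 0.001
```

carry_out --pt "3 0 0 0 0 0 1" --pt "2 0 0 0 0 0 1"

```text
clock: 8.55
eef_pos: [0.4692, -0.2888, -0.0073]
ee_rot: [0.06, -0.703, 0.058, 0.706]
wrist_force: [-0.3, 0.1, -0.6]
finger_gap: -0.002
```

carry_out --pt "3 0 0 0 0 0 1" --pt "3 0 0 0 0 0 1"

```text
clock: 8.72
eef_pos: [0.4697, -0.2889, -0.0128]
ee_rot: [0.06, -0.704, 0.058, 0.705]
wrist_force: [-0.5, -0.0, 0.6]
finger_gap: 0.0
```

carry_out --pt "3 0 0 0 0 0 1" --pt "3 0 0 0 0 0 1"

```text
clock: 8.88
eef_pos: [0.47, -0.2891, -0.0187]
ee_rot: [0.06, -0.704, 0.058, 0.705]
wrist_force: [0.6, -0.4, 0.5]
finger_gap: -0.003
```

carry_out --pt "3 0 0 0 0 0 1" --pt "2 0 0 0 0 0 1"

```text
clock: 9.05
eef_pos: [0.4701, -0.2892, -0.0241]
ee_rot: [0.06, -0.704, 0.058, 0.705]
wrist_force: [-0.8, 0.1, -0.7]
finger_gap: 0.006
```

carry_out --pt "2 0 0 0 0 0 1" --pt "2 0 0 0 0 0 1"

```text
clock: 9.22
eef_pos: [0.4701, -0.2892, -0.0286]
ee_rot: [0.06, -0.704, 0.058, 0.705]
wrist_force: [-0.1, 0.5, 0.7]
finger_gap: -0.003
```

```bash
python3 - <<'E'
from h import *
st=status.state();p,r=pose(st);print(p,r.as_matrix().round(3),st["wrist_force"],st["q"])
c=read_camera("wrist");T=wfc(c,st);save(c,"w8.png")
for n in ("pry_tip","pry_grip","notch","cover_hinge"):
 for l in landmark_of(n,c):print(n,np.round(l["location"],4),round(l["score"],2))
for z in(p[2],.0):print(w2pix(c,[p[0],p[1],z],T))
E
```

```text
[ 0.4700631  -0.28924701 -0.02858153] [[-0.001 -0.166 -0.986]
 [ 0.002 -0.986  0.166]
 [-1.    -0.002  0.001]] [-0.05655397  0.48609674  0.69907383] [-6.60369397e-01  7.12006996e-01  1.72411161e+00  1.26884821e-03
  7.07488098e-01  1.07623924e+00]
pry_tip [ 0.4813 -0.2563  0.0116] 0.69
pry_grip [ 0.4605 -0.1262  0.007 ] 0.82
pry_grip [ 0.4829 -0.2566  0.0114] 0.58
(np.float64(320.91589855609277), np.float64(223.5132441757792))
(np.float64(320.75354901104464), np.float64(242.22038824455586))
```

View pics/w8.png

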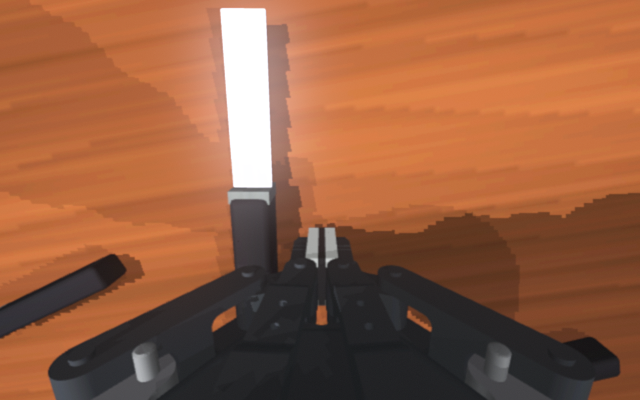

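```bash
python3 - <<'E'
from h import *
from scipy.optimize import least_squares
c=read_camera("wrist");HE=np.array(c["hand_eye"])
obs=[([.49009,-.25256,.19807],[[.002,-.194,-.981],[-.003,-.981,.194],[-1,.003,-.003]],(325.2,90.5)),
([.47471,-.26990,.05854],[[.01,-.184,-.983],[-.011,-.983,.184],[-1,.009,-.011]],(301.2,55.5)),
([.47523,-.25536,.12754],[[-.003,-.172,-.985],[.004,-.985,.172],[-1,-.004,.004]],(323,66.5)),
([.47009,-.25167,-.00047],[[-.014,-.173,-.985],[.012,-.985,.172],[-1,-.009,.016]],(329.3,12.5)),
([.47006,-.28925,-.02858],[[-.001,-.166,-.986],[.002,-.986,.166],[-1,-.002,.001]],(243.5,8.5))]
W=np.array([.5835,-.2785,.013])
def res(d,tilt=True):
  o=[]
  for p,m,u in obs:
    T=np.eye(4);T[:3,:3]=R.from_matrix(m).as_matrix();T[:3,3]=np.array(p)+d[:3];T=T@HE
    o+=list(np.array(w2pix(c,W,T))-u)
  return np.array(o)
s=least_squares(res,[0,0,0]);print(s.x.round(4),s.fun.round(1)); print(res([0,0,0]).round(1),res([0,0,.03]).round(1))
a=read_camera("top")
# top-camera view of marker of the hand: predicted TCP
E
```

```text
[-0.0011 -0.0023  0.0032] [-0.5 -0.  -0.6  0.6  0.3  0.4 -0.   0.4  0.4 -0.8]
[ 1.6  0.2  2.7  0.5  2.9  0.6  5.1 -0.3  4.5 -1.9] [ 1.1  2.3  4.5  8.5  2.6  5.3  3.3 16.6 19.1 19.8]
```

The touch test settled it. The fingertips touched the 24 mm high handle at a reported z of about −6 mm, and met no desk beside it down to −28.6 mm. So the real tips stand about 30 mm behind the reported TCP along tool x. The wrist camera agrees with the world to 3 mm. From here I plan with tip height = reported z + 30 mm.

carry_out --pt "-20 0 0 0 0 0 1" --pt "-25 0 0 0 0 0 0.5" --pt "0 -16 0 0 0 0 0.3" --pt "0 -16 0 0 0 0 0.3" --pt "0 0 0 0 0 0 0.3"

```text
clock: 9.98
eef_pos: [0.4757, -0.2577, 0.0192]
ee_rot: [0.06, -0.704, 0.059, 0.705]
wrist_force: [1.3, -0.3, -0.3]
finger_gap: 0.565
```

```bash
cat > go.py <<'E'
from h import *
import sys
def t(x,y,z,a,n=1): 
    st=status.state();p,r=pose(st);print(st["clock"],p.round(4),"tilt",r.as_matrix()[:2,0].round(3),st["wrist_force"].round(1),round(st["finger_gap"],3));return plan([x,y,z],down(a),n)
if __name__=="__main__": t(*map(float,sys.argv[1:5]),int(sys.argv[5]))
E
python3 go.py .4765 -.2555 -.026 -99.8 2
```

```text
9.9833 [ 0.4757 -0.2577  0.0192] tilt [-0.     0.002] [ 1.3 -0.3 -0.3] 0.565
[23.0, -1.0, -0.0, 0.1, 0.0, 0.0]
[22.0, -1.0, -0.0, 0.1, 0.0, 0.0]
end [ 0.476  -0.2557 -0.0258] jawyaw -99.9
```

carry_out --pt "15 -1 0 0 0 0 0.3" --pt "15 -1 0 0 0 0 0.3" --pt "12 0 0 0 0 0 0.3" --pt "3 0 0 0 0 0 0.3" --pt "0 0 0 0 0 0 0.5"

```text
clock: 10.4
eef_pos: [0.4774, -0.2573, -0.0261]
ee_rot: [-0.058, 0.706, -0.059, -0.704]
wrist_force: [-0.3, 0.7, 0.2]
finger_gap: 0.573
```

carry_out --pt "0 0 0 0 0 0 0.7" --pt "0 0 0 0 0 0 1" --pt "0 0 0 0 0 0 1" --pt "0 0 0 0 0 0 1" --pt "0 0 0 0 0 0 1"

```text
clock: 10.82
eef_pos: [0.4779, -0.2586, -0.0241]
ee_rot: [-0.058, 0.706, -0.059, -0.703]
wrist_force: [-0.2, 0.8, -0.9]
finger_gap: 0.192
```

carry_out --pt "-15 0 0 0 0 0 1" --pt "-30 0 0 0 0 0 1" --pt "-35 0 0 0 0 0 1" --pt "-35 0 0 0 0 0 1" --pt "-15 0 0 0 0 0 1"

```text
clock: 11.23
eef_pos: [0.4751, -0.257, 0.1081]
ee_rot: [0.06, -0.704, 0.058, 0.705]
wrist_force: [1.8, -0.6, 0.2]
finger_gap: 0.197
```

```bash
python3 - <<'E'
from h import *
st=status.state();p,r=pose(st);print(p,st["finger_gap"])
c=read_camera("wrist");T=wfc(c,st);save(c,"w9.png")
for l in landmark_of("pry_tip",c):print(np.round(l["location"],4),(r.inv().apply(l["location"]-p)*1000).round(1),round(l["score"],2))
g=c["img"].min(2);w=(g>150).astype(np.uint8);n,l,s,cc=cv2.connectedComponentsWithStats(w)
for i in range(1,n):
  if s[i,4]>200 and abs(cc[i][0]-320)<60:print(s[i],cc[i].round(1))
E
python3 go.py .41 .098 .1 -84.7 11
```

```text
[ 0.47508912 -0.2569996   0.10809057] 0.19692909997569774
[ 0.5808 -0.2783  0.1419] [ -34.1    3.4 -107.7] 0.66
[ 0.4367 -0.0492  0.0072] [ 101.4 -198.4   72.1] 0.63
[ 300   16   45  174 7315] [322.  100.5]
[302 194  40  11 296] [321.8 197.3]
[288 228  13  22 201] [294.6 238.6]
[343 228  13  25 225] [348.3 240.8]
11.3333 [ 0.4755 -0.2573  0.1073] tilt [-0.001  0.001] [ 0.2  0.6 -1.6] 0.196
[1.0, -31.0, 11.0, -1.4, 0.0, 0.0]
[0.0, -31.0, 11.0, -1.4, 0.0, 0.0]
[1.0, -31.0, 9.0, -1.4, 0.0, 0.0]
[1.0, -32.0, 9.0, -1.4, 0.0, 0.0]
[1.0, -32.0, 9.0, -1.4, 0.0, 0.0]
[0.0, -32.0, 7.0, -1.4, 0.0, 0.0]
[1.0, -32.0, 7.0, -1.4, 0.0, 0.0]
[1.0, -32.0, 5.0, -1.4, 0.0, 0.0]
[0.0, -33.0, 5.0, -1.4, 0.0, 0.0]
[1.0, -32.0, 5.0, -1.4, 0.0, 0.0]
[1.0, -33.0, 3.0, -1.4, 0.0, 0.0]
end [0.41   0.098  0.0998] jawyaw -84.2
```

The knife is held (gap 0.197) and the tip sits at tool (−34, +2, −108) mm. I'm moving to in front of the notch.

carry_out --pt "0 -31 11 -1.4 0 0 1" --pt "0 -31 11 -1.4 0 0 1" --pt "0 -31 9 -1.4 0 0 1" --pt "0 -32 9 -1.4 0 0 1" --pt "0 -32 9 -1.4 0 0 1"

```text
clock: 11.75
eef_pos: [0.4453, -0.0962, 0.1053]
ee_rot: [-0.016, 0.708, -0.017, -0.706]
wrist_force: [0.8, 0.2, -1.9]
finger_gap: 0.192
```

carry_out --pt "0 -32 7 -1.4 0 0 1" --pt "0 -32 7 -1.4 0 0 1" --pt "0 -32 5 -1.4 0 0 1" --pt "0 -33 5 -1.4 0 0 1" --pt "0 -32 5 -1.4 0 0 1"

```text
clock: 12.17
eef_pos: [0.4103, 0.0721, 0.1016]
ee_rot: [-0.028, -0.706, -0.028, 0.707]
wrist_force: [0.7, 0.1, -0.9]
finger_gap: 0.197
```

carry_out --pt "0 -20 3 -1.4 0 0 1" --pt "0 -5 0 0 0 0 1" --pt "0 0 0 0 0 0 1"

```text
clock: 12.42
eef_pos: [0.4011, 0.1026, 0.0996]
ee_rot: [-0.04, -0.704, -0.039, 0.708]
wrist_force: [-0.7, -0.3, -1.1]
finger_gap: 0.195
```

```bash
python3 go.py .41 .098 .0705 -84.7 2; python3 - <<'E'
from h import *
st=status.state();p,r=pose(st)
b=read_camera("side");c=read_camera("wrist");a=read_camera("top")
for q in(c,b,a):
  for n in("pry_tip","pry_grip","notch","cover_hinge","case"):
    for l in landmark_of(n,q):
      if l["location"][1]>-.02:print(q["shot"],n,np.round(l["location"],4),(r.inv().apply(l["location"]-p)*1000).round(1),round(l["score"],2))
  if q is not b:
    for s in silhouettes("cover",q):
      T=wfc(q,st);ys,xs=np.nonzero(s["mask"]);rc=cv2.minAreaRect(np.array([pix2w(q,u,v,.1135,T)[:2] for u,v in zip(xs,ys)],np.float32));print("cover",s["score"],rc)
cv2.imwrite("pics/s9.png",np.vstack([cv2.resize(b["img"][170:320,170:430],None,fx=2,fy=2),cv2.resize(c["img"][:240],(520,195))])[:,:,::-1])
E
```

```text
12.4167 [0.4011 0.1026 0.0996] tilt [-0.006 -0.001] [-0.7 -0.3 -1.1] 0.195
[15.0, 3.0, -4.0, 0.5, 0.2, -0.0]
[14.0, 3.0, -5.0, 0.5, 0.2, -0.0]
end [0.4105 0.0976 0.0706] jawyaw -84.6
26 pry_tip [0.5057 0.1097 0.1351] [ -36.1    4.6 -104.5] 0.94
26 pry_grip [0.4087 0.1005 0.1368] [-37.2   2.9  -7.1] 0.92
25 pry_tip [0.5108 0.1143 0.1364] [ -37.5    0.6 -110.1] 0.76
25 pry_grip [0.4008 0.1008 0.1382] [-38.6   1.7   0.7] 0.98
25 notch [0.5532 0.1112 0.1044] [  -5.8    8.4 -152.1] 0.84
25 cover_hinge [0.6639 0.124  0.1085] [ -10.6    8.  -263.5] 0.62
25 case [ 6.045e-01  1.148e-01 -4.000e-04] [  98.7   10.5 -204.2] 0.88
27 pry_tip [0.5063 0.1103 0.1424] [ -43.4    4.  -105.1] 0.94
27 pry_grip [0.3996 0.102  0.134 ] [-34.4   0.4   1.8] 0.95
27 notch [0.548  0.1108 0.1057] [  -7.     8.2 -146.9] 0.57
27 cover_hinge [0.6576 0.1201 0.1109] [ -12.9   11.1 -256.8] 0.73
27 case [ 0.6066  0.1138 -0.0028] [ 101.1   11.7 -206.2] 0.93
cover 0.95 ((0.6042911410331726, 0.11581066995859146), (0.11840075999498367, 0.21627913415431976), 5.495214462280273)
```

carry_out --pt "10 3 -5 0.5 0.2 0 1" --pt "10 3 -5 0.3 0.2 0 1" --pt "8 0 -3 0 0 0 1" --pt "3 0 0 0 0 0 1" --pt "0 0 0 0 0 0 1"

```text
clock: 13.83
eef_pos: [0.4162, 0.097, 0.0682]
ee_rot: [0.034, 0.707, 0.034, -0.705]
wrist_force: [-0.7, -0.3, -0.8]
finger_gap: 0.196
```

```bash
python3 go.py .4146 .101 .0685 -84.7 1; python3 - <<'E'
from h import *
st=status.state();p,r=pose(st)
b=read_camera("side");c=read_camera("wrist")
for q in(c,b):
  for n in("pry_tip","notch"):
    for l in landmark_of(n,q):
      if l["location"][1]>-.02:print(q["shot"],n,np.round(l["location"],4),(r.inv().apply(l["location"]-p)*1000).round(1),round(l["score"],2))
cv2.imwrite("pics/s10.png",np.vstack([cv2.resize(b["img"][180:310,180:440],None,fx=2.5,fy=2.5,interpolation=2),cv2.resize(c["img"][:230],(650,234))])[:,:,::-1])
E
```

```text
13.8333 [0.4162 0.097  0.0682] tilt [0.003 0.   ] [-0.7 -0.3 -0.8] 0.196
[-0.0, -4.0, 1.0, 0.2, -0.2, -0.0]
end [0.4148 0.1009 0.0682] jawyaw -84.7
29 pry_tip [0.5222 0.1023 0.1053] [ -36.8    4.9 -106.1] 0.79
29 notch [0.5201 0.1048 0.1025] [ -34.     2.2 -104.3] 0.22
28 pry_tip [0.5252 0.1062 0.1045] [ -36.     1.3 -109.5] 0.64
28 notch [0.5505 0.1082 0.1071] [ -38.5    1.7 -134.9] 0.77
```

View pics/s10.png

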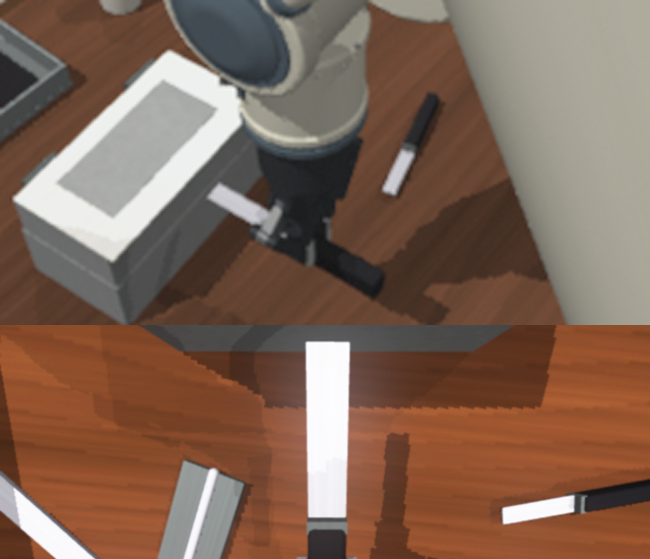

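The side view shows the blade level in front of the notch and centred. I'm inserting it.

carry_out --pt "0 -3 -6 0.2 -0.2 0 1" --pt "0 -1 -12 0 0 0 1" --pt "0 0 -12 0 0 0 1" --pt "0 0 -8 0 0 0 1" --pt "0 0 0 0 0 0 1"

```text
clock: 14.55
eef_pos: [0.4569, 0.1059, 0.0705]
ee_rot: [0.032, 0.707, 0.032, -0.706]
wrist_force: [0.2, -0.3, -1.6]
finger_gap: 0.193
```

```bash
python3 go.py .466 .1055 .0685 -84.7 1
```

```text
14.55 [0.4569 0.1059 0.0705] tilt [0.002 0.   ] [ 0.2 -0.3 -1.6] 0.193
[2.0, 1.0, -9.0, -0.1, -0.1, -0.0]
end [0.4659 0.1057 0.0685] jawyaw -84.7
```

carry_out --pt "0 0 -9 -0.1 -0.1 0 1" --pt "0 0 0 0 0 0 1" --pt "-5 0 0 0 0 0 1" --pt "-8 0 0 0 0 0 1" --pt "-8 0 -1 0 0 0 1"

```text
clock: 14.97
eef_pos: [0.464, 0.1069, 0.0915]
ee_rot: [-0.033, -0.705, -0.033, 0.708]
wrist_force: [1.4, -0.4, -3.6]
finger_gap: 0.193
```

```bash
cat > lev.py <<'E'
from h import *
def case(P,o=np.array([.607,.1158]),y=np.radians(5.4)):
    d=np.array(P[:2])-o;return np.array([d[0]*np.cos(y)+d[1]*np.sin(y),-d[0]*np.sin(y)+d[1]*np.cos(y),P[2]])
st=status.state();p,r=pose(st);t=p+r.apply([-.0365,.003,-.107]);t=case(t)
print(st["clock"],"tip case",(t*1000).round(1),"tilt",r.as_matrix()[:2,0].round(3),"F",st["wrist_force"].round(1),"M",st["wrist_torque"].round(2),"gap",round(st["finger_gap"],3),"th",np.degrees(np.arctan2(t[2]-.1105,.056-t[0])).round(1),"r",np.hypot(t[2]-.1105,.056-t[0]).round(3))
E
python3 lev.py; python3 - <<'E'
from h import *
st=status.state();p,r=pose(st)
b=read_camera("side")
for n in("pry_tip","cover_hinge","pry_grip"):
    for l in landmark_of(n,b):
      if l["location"][1]>-.02:print(n,np.round(l["location"],4),(r.inv().apply(l["location"]-p)*1000).round(1),round(l["score"],2))
E
```

```text
14.9667 tip case [-36.    1.4 127.4] tilt [-0.005 -0.001] F [ 1.4 -0.4 -3.6] M [ 0.02  0.15 -0.01] gap 0.193 th 10.4 r 0.094
pry_tip [0.5714 0.1163 0.1263] [ -35.4    0.6 -107.6] 0.96
cover_hinge [0.6615 0.1243 0.1051] [ -14.6    1.  -198.2] 0.81
pry_grip [0.4617 0.1025 0.1316] [-40.1   4.2   2.9] 0.6
pry_grip [0.5492 0.1104 0.1039] [-12.9   4.4 -85.1] 0.52
```

The downward force of about 3 N shows the cover is lifting. I'm following the arc.

carry_out --pt "-9 0 -1 0 0 0 1" --pt "-9 0 -2 0 0 0 1" --pt "-9 0 -3 0 0 0 1" --pt "-9 0 -4 0 0 0 1" --pt "-8 0 -5 0 0 0 1"

```text
clock: 15.58
eef_pos: [0.4773, 0.108, 0.1369]
ee_rot: [-0.033, -0.703, -0.033, 0.709]
wrist_force: [0.3, -0.5, -2.5]
finger_gap: 0.189
```

```bash
python3 lev.py
```

```text
15.5833 tip case [-22.5   1.3 172.4] tilt [-0.009 -0.001] F [ 0.3 -0.5 -2.5] M [-0.01  0.27  0.03] gap 0.189 th 38.2 r 0.1
```

carry_out --pt "-8 0 -8 0 0 0 1" --pt "-7 0 -8 0 0 0 1" --pt "-6 0 -9 0 0 0 1" --pt "-5 0 -9 0 0 0 1" --pt "-4 0 -9 0 0 0 1"

```text
clock: 16.0
eef_pos: [0.5194, 0.112, 0.1708]
ee_rot: [-0.033, -0.702, -0.033, 0.711]
wrist_force: [-0.6, 0.3, -0.9]
finger_gap: 0.193
```

```bash
python3 lev.py
```

```text
16.0 tip case [ 19.9   1.3 206. ] tilt [-0.012 -0.001] F [-0.6  0.3 -0.9] M [-0.05  0.31  0.01] gap 0.193 th 69.3 r 0.102
```

carry_out --pt "-1 0 -10 0 0 0 1" --pt "0 0 -12 0 0 0 1" --pt "0 0 -12 0 0 0 1" --pt "0 0 -12 0 0 0 1" --pt "1 0 -12 0 0 0 1"

```text
clock: 16.42
eef_pos: [0.5779, 0.1175, 0.1737]
ee_rot: [-0.033, -0.702, -0.033, 0.711]
wrist_force: [-1.0, -0.4, -2.1]
finger_gap: 0.193
```

carry_out --pt "1 0 -10 0 0 0 1" --pt "1 0 -4 0 0 0 1" --pt "0 0 0 0 0 0 1"

```text
clock: 16.67
eef_pos: [0.593, 0.1188, 0.1721]
ee_rot: [-0.033, -0.701, -0.032, 0.712]
wrist_force: [-2.9, -0.3, 0.7]
finger_gap: 0.19
```

```bash
python3 lev.py; python3 - <<'E'
from h import *
b=read_camera("side");a=read_camera("top")
T=wfc(b)
for s in silhouettes("cover",b):
  ys,xs=np.nonzero(s["mask"]);print("cover",round(s["score"],2),xs.min(),xs.max(),ys.min(),ys.max())
def cw(x,y,z,t=np.radians(5.4)):return [.607+x*np.cos(t)-y*np.sin(t),.1158+x*np.sin(t)+y*np.cos(t),z]
for th in(60,75,90,100,110):
  th=np.radians(th);P=[cw(.056-q*np.cos(th),y,.1105+q*np.sin(th)) for q in(0,.118) for y in(-.108,.108)]
  uv=np.array([w2pix(b,X,T) for X in P]);print(np.degrees(th).round(),uv.min(0).round(),uv.max(0).round())
E
```

```text
16.6667 tip case [ 93.9   1.1 207. ] tilt [-0.015 -0.001] F [-2.9 -0.3  0.7] M [0.04 0.31 0.02] gap 0.19 th 111.4 r 0.104
cover 0.87 159 245 182 258
60.0 [185. 181.] [262. 260.]
75.0 [183. 172.] [251. 260.]
90.0 [172. 166.] [247. 260.]
100.0 [165. 163.] [247. 260.]
110.0 [159. 162.] [247. 260.]
```

The cover reached about 1.9 rad, and the mask extent matches 110°. I'm backing the blade straight out and returning it to its original spot.

carry_out --pt "0 0 20 0 0 0 1" --pt "0 0 35 0 0 0 1" --pt "0 0 38 0 0 0 1" --pt "0 0 38 0 0 0 1" --pt "0 0 38 0 0 0 1"

```text
clock: 17.23
eef_pos: [0.424, 0.1028, 0.1742]
ee_rot: [-0.033, -0.704, -0.032, 0.708]
wrist_force: [0.9, 0.7, -0.4]
finger_gap: 0.195
```

```bash
python3 lev.py; python3 go.py .475 -.256 .10 -99.8 12
```

```text
17.2333 tip case [-76.2   1.1 210.1] tilt [-0.006 -0.001] F [ 0.9  0.7 -0.4] M [0.02 0.04 0.01] gap 0.195 th 37.0 r 0.166
17.2333 [0.424  0.1028 0.1742] tilt [-0.006 -0.001] [ 0.9  0.7 -0.4] 0.195
[6.0, 30.0, -2.0, 1.3, 0.0, -0.0]
[6.0, 30.0, -2.0, 1.3, 0.0, -0.0]
[7.0, 30.0, -3.0, 1.3, 0.0, -0.0]
[6.0, 30.0, -3.0, 1.3, 0.0, -0.0]
[6.0, 30.0, -4.0, 1.3, 0.0, -0.0]
[6.0, 30.0, -5.0, 1.3, 0.0, -0.0]
[6.0, 30.0, -6.0, 1.3, 0.0, -0.0]
[6.0, 29.0, -6.0, 1.3, 0.0, -0.0]
[7.0, 30.0, -7.0, 1.3, 0.0, -0.0]
[6.0, 29.0, -8.0, 1.3, 0.0, -0.0]
[6.0, 29.0, -8.0, 1.3, 0.0, -0.0]
[6.0, 29.0, -9.0, 1.3, 0.0, -0.0]
end [ 0.475  -0.2562  0.1001] jawyaw -100.3
```

carry_out --pt "0 30 -2 1.3 0 0 1" --pt "0 30 -2 1.3 0 0 1" --pt "0 30 -3 1.3 0 0 1" --pt "6 30 -3 1.3 0 0 1" --pt "6 30 -4 1.3 0 0 1"

```text
clock: 17.65
eef_pos: [0.433, -0.0465, 0.1643]
ee_rot: [0.005, -0.705, 0.006, 0.709]
wrist_force: [0.5, 0.8, -0.5]
finger_gap: 0.196
```

carry_out --pt "7 30 -5 1.3 0 0 1" --pt "7 30 -6 1.3 0 0 1" --pt "7 30 -6 1.3 0 0 1" --pt "7 30 -7 1.3 0 0 1" --pt "7 29 -8 1.3 0 0 1"

```text
clock: 18.07
eef_pos: [0.4542, -0.205, 0.1305]
ee_rot: [-0.047, 0.706, -0.049, -0.705]
wrist_force: [0.6, 1.0, 0.7]
finger_gap: 0.197
```

carry_out --pt "10 20 -6 1.3 0 0 1" --pt "10 10 0 0 0 0 1" --pt "0 0 0 0 0 0 1"

```text
clock: 18.32
eef_pos: [0.456, -0.2424, 0.1097]
ee_rot: [-0.056, 0.706, -0.06, -0.704]
wrist_force: [-0.8, -0.3, -2.1]
finger_gap: 0.192
```

```bash
python3 go.py .475 -.256 -.022 -99.8 4
```

```text
18.3167 [ 0.456  -0.2424  0.1097] tilt [ 0.003 -0.006] [-0.8 -0.3 -2.1] 0.192
[33.0, 2.0, -5.0, 0.1, -0.0, -0.1]
[33.0, 3.0, -5.0, 0.1, -0.0, -0.1]
[33.0, 2.0, -5.0, 0.1, -0.0, -0.1]
[33.0, 3.0, -6.0, 0.1, -0.0, -0.1]
end [ 0.4754 -0.2562 -0.0222] jawyaw -99.8
```

carry_out --pt "25 4 -6 0 0 -0.2 1" --pt "28 4 -6 0 0 -0.2 1" --pt "28 2 -4 0 0 0 1" --pt "25 0 0 0 0 0 1" --pt "14 0 0 0 0 0 1"

```text
clock: 18.73
eef_pos: [0.4726, -0.2536, -0.0093]
ee_rot: [-0.056, 0.709, -0.058, -0.701]
wrist_force: [-1.1, 1.4, -1.1]
finger_gap: 0.191
```

```bash
python3 go.py .475 -.256 -.024 -99.8 1
```

```text
18.7333 [ 0.4726 -0.2536 -0.0093] tilt [ 0.011 -0.003] [-1.1  1.4 -1.1] 0.191
[15.0, 2.0, -3.0, 0.6, -0.7, -0.0]
end [ 0.4754 -0.2561 -0.0243] jawyaw -99.8
```

carry_out --pt "7 0 0 0 -0.6 0 1" --pt "3 0 0 0 0 0 1" --pt "0 0 0 0 0 0 1"

```text
clock: 18.98
eef_pos: [0.471, -0.2499, -0.0211]
ee_rot: [0.056, -0.703, 0.055, 0.706]
wrist_force: [-0.2, 0.4, -0.7]
finger_gap: 0.192
```

carry_out --pt "2 0 0 0 0 0 1" --pt "0 0 0 0 0 0 1"

```text
clock: 19.15
eef_pos: [0.4717, -0.2495, -0.0215]
ee_rot: [0.056, -0.704, 0.055, 0.706]
wrist_force: [0.3, -1.0, -0.7]
finger_gap: 0.195
```

carry_out --pt "2 0 0 0 0 0 1" --pt "1 0 0 0 0 0 1" --pt "0 0 0 0 0 0 1"

```text
clock: 19.4
eef_pos: [0.4728, -0.2501, -0.0226]
ee_rot: [-0.055, 0.705, -0.056, -0.705]
wrist_force: [-0.8, 0.3, -0.9]
finger_gap: 0.192
```

carry_out --pt "0 0 0 0 0 0 0.7" --pt "0 0 0 0 0 0 0.5" --pt "0 0 0 0 0 0 0.4" --pt "0 0 0 0 0 0 0.4" --pt "0 0 0 0 0 0 0.4"

```text
clock: 19.82
eef_pos: [0.4732, -0.2506, -0.0218]
ee_rot: [-0.055, 0.706, -0.056, -0.704]
wrist_force: [0.6, -0.1, 0.5]
finger_gap: 0.598
```

carry_out --pt "-15 0 0 0 0 0 0.4" --pt "-30 0 0 0 0 0 0.4" --pt "-38 0 0 0 0 0 0.4" --pt "-38 0 0 0 0 0 0.4" --pt "-38 0 0 0 0 0 0.4"

```text
clock: 20.23
eef_pos: [0.4687, -0.2476, 0.1355]
ee_rot: [0.058, -0.701, 0.053, 0.709]
wrist_force: [0.4, 0.2, 0.8]
finger_gap: 0.6
```

carry_out --pt "-38 0 0 0 0 0 0.4" --pt "-20 0 0 0 0 0 0.4" --pt "0 0 0 0 0 0 0.4"

```text
clock: 20.48
eef_pos: [0.4712, -0.2493, 0.2039]
ee_rot: [0.056, -0.704, 0.055, 0.706]
wrist_force: [0.3, -0.2, 0.1]
finger_gap: 0.598
```

```bash
python3 - <<'E'
from h import *
st=status.state();p,r=pose(st);print(p,st["clock"],st["finger_gap"])
a=read_camera("top");b=read_camera("side");c=read_camera("wrist")
for q in(a,b,c):
  for n in("pry_tip","pry_grip","gauge_head","spare_head"):
    for l in landmark_of(n,q):print(q["shot"],n,np.round(l["location"],4),round(l["score"],2))
cv2.imwrite("pics/ab.png",np.hstack([cv2.resize(a["img"][110:220,140:290],None,fx=2.6,fy=2.6),cv2.resize(b["img"][160:320,150:300],None,fx=2.6,fy=2.6)[:286]])[:,:,::-1])
E
python3 go.py .60 .07 .24 -84.7 10
```

```text
[ 0.47120897 -0.24934298  0.20391479] 20.4833 0.5984774432161085
33 pry_tip [ 0.4393 -0.0474  0.0073] 0.65
33 pry_tip [ 0.356  -0.3085  0.0136] 0.62
33 pry_grip [ 0.4629 -0.1254  0.0104] 0.69
33 pry_grip [ 0.3665 -0.3893  0.0127] 0.59
33 gauge_head [0.6017 0.0742 0.0803] 0.78
33 spare_head [0.5928 0.1537 0.0697] 0.77
34 pry_tip [ 0.5794 -0.2691  0.0099] 0.89
34 pry_tip [ 0.4379 -0.0452  0.0105] 0.51
34 pry_grip [ 0.4689 -0.2516  0.0124] 0.74
34 pry_grip [0.6036 0.0738 0.0844] 0.71
34 pry_grip [ 0.46   -0.1228  0.0066] 0.56
34 gauge_head [0.6056 0.0753 0.085 ] 0.77
34 spare_head [0.5942 0.1475 0.0726] 0.5
35 pry_tip [ 0.4411 -0.0453  0.0076] 0.97
35 pry_tip [ 0.5775 -0.2731  0.0108] 0.69
35 pry_grip [ 0.4767 -0.2504  0.0084] 0.96
35 pry_grip [ 0.3695 -0.3847  0.007 ] 0.95
35 pry_grip [ 0.4603 -0.1292  0.0104] 0.85
21.2333 [ 0.4696 -0.2483  0.1995] tilt [-0.008  0.005] [ 0.4 -0.2  1.7] 0.601
[-4.0, -33.0, -8.0, -1.4, 0.0, 0.0]
[-4.0, -34.0, -9.0, -1.4, 0.0, 0.0]
[-4.0, -33.0, -9.0, -1.4, 0.0, 0.0]
[-4.0, -33.0, -10.0, -1.4, 0.0, 0.0]
[-4.0, -32.0, -11.0, -1.4, 0.0, 0.0]
[-4.0, -33.0, -12.0, -1.4, 0.0, 0.0]
[-4.0, -32.0, -13.0, -1.4, 0.0, 0.0]
[-4.0, -31.0, -13.0, -1.4, 0.0, 0.0]
[-4.0, -32.0, -15.0, -1.4, 0.0, 0.0]
[-4.0, -30.0, -14.0, -1.4, 0.0, 0.0]
end [0.5996 0.0695 0.24  ] jawyaw -85.0
```

The knife is down at (0.47, −0.25), and the tall gauge is at about (0.603, 0.0755). I'm moving above it.

carry_out --pt "-4 -33 -8 -1.4 0 0 0.4" --pt "-4 -34 -9 -1.4 0 0 0.4" --pt "0 -33 -9 -1.4 0 0 0.4" --pt "0 -33 -10 -1.4 0 0 0.4" --pt "0 -32 -11 -1.4 0 0 0.4"

```text
clock: 21.65
eef_pos: [0.5354, -0.0898, 0.208]
ee_rot: [0.015, -0.704, 0.013, 0.71]
wrist_force: [0.3, 0.2, 0.1]
finger_gap: 0.601
```

carry_out --pt "0 -33 -12 -1.4 0 0 0.4" --pt "0 -32 -13 -1.4 0 0 0.4" --pt "0 -31 -13 -1.4 0 0 0.4" --pt "0 -32 -15 -1.4 0 0 0.4" --pt "0 -20 -10 -1.4 0 0 0.4"

```text
clock: 22.07
eef_pos: [0.5999, 0.0687, 0.2086]
ee_rot: [-0.03, -0.704, -0.033, 0.708]
wrist_force: [-0.4, -0.1, 0.1]
finger_gap: 0.598
```

carry_out --pt "0 -8 -6 0 0 0 0.4" --pt "0 0 0 0 0 0 0.4"

```text
clock: 22.23
eef_pos: [0.6065, 0.082, 0.2083]
ee_rot: [-0.032, -0.705, -0.035, 0.708]
wrist_force: [-0.7, -0.8, 0.1]
finger_gap: 0.601
```

```bash
python3 go.py .603 .0755 .15 -84.7 3; python3 - <<'E'
from h import *
st=status.state();p,r=pose(st)
c=read_camera("wrist");b=read_camera("side");T=wfc(c,st);save(c,"wg.png")
for q in(c,b):
  for n in("gauge_head","spare_head","cover_hinge"):
    for l in landmark_of(n,q):print(q["shot"],n,np.round(l["location"],4),(r.inv().apply(l["location"]-p)*1000).round(1),round(l["score"],2))
for s in silhouettes("gauge_head",c):
  ys,xs=np.nonzero(s["mask"]);print(s["score"],xs.min(),xs.max(),ys.min(),ys.max(),pix2w(c,xs.mean(),ys.mean(),.095,T).round(4))
E
```

```text
22.2333 [0.6065 0.082  0.2083] tilt [-0.005  0.004] [-0.7 -0.8  0.1] 0.601
[19.0, 2.0, 1.0, 0.0, 0.1, 0.1]
[20.0, 2.0, 2.0, 0.0, 0.1, 0.1]
[19.0, 2.0, 1.0, 0.0, 0.1, 0.1]
end [0.6029 0.0758 0.1503] jawyaw -84.6
36 gauge_head [0.6016 0.0789 0.0796] [128.7   3.2   4.6] 0.79
36 spare_head [0.5955 0.1562 0.0704] [138.3 -74.3   3.3] 0.9
36 cover_hinge [0.6629 0.1204 0.1113] [ 96.9 -32.5 -60.2] 0.82
37 gauge_head [0.6033 0.0767 0.0843] [124.    5.5   3.1] 0.52
37 gauge_head [0.6616 0.1217 0.1109] [ 97.3 -33.9 -59. ] 0.43
37 spare_head [0.5927 0.15   0.0723] [136.4 -68.4   6.7] 0.73
37 cover_hinge [0.6633 0.1223 0.1068] [101.4 -34.3 -60.8] 0.75
0.59 312 340 169 201 [0.6049 0.0768 0.095 ]
```

carry_out --pt "25 3 2 0 0.1 0.1 0.4" --pt "30 2 1 0 0.1 0.1 0.4" --pt "30 0 0 0 0 0 0.4" --pt "18 0 0 0 0 0 0.4" --pt "0 0 0 0 0 0 0.4"

```text
clock: 23.1
eef_pos: [0.6048, 0.0719, 0.1049]
ee_rot: [0.031, 0.708, 0.031, -0.704]
wrist_force: [-0.9, -0.7, -0.5]
finger_gap: 0.597
```

```bash
python3 go.py .603 .0768 .042 -84.7 3; python3 - <<'E'
from h import *
st=status.state();p,r=pose(st)
c=read_camera("wrist");T=wfc(c,st);save(c,"wg2.png",(180,120,460,330),2.5)
for n in("gauge_head","spare_head"):
    for l in landmark_of(n,c):print(n,np.round(l["location"],4),(r.inv().apply(l["location"]-p)*1000).round(1),round(l["score"],2))
print("TCPtips",w2pix(c,p+r.apply([-.03,0,0]),T))
E
```

```text
23.1 [0.6048 0.0719 0.1049] tilt [0.005 0.001] [-0.9 -0.7 -0.5] 0.597
[21.0, -2.0, 1.0, -0.1, -0.1, 0.0]
[21.0, -1.0, 0.0, -0.1, -0.1, 0.0]
[21.0, -2.0, 1.0, -0.1, -0.1, 0.0]
end [0.6026 0.0768 0.0419] jawyaw -84.6
gauge_head [0.6007 0.0788 0.0785] [26.4 -7.2  3.6] 0.86
spare_head [0.595  0.1545 0.0686] [ 36.3 -83.1   2.7] 0.69
TCPtips (np.float64(320.4800539007376), np.float64(243.08524659384742))
```

View pics/wg2.png

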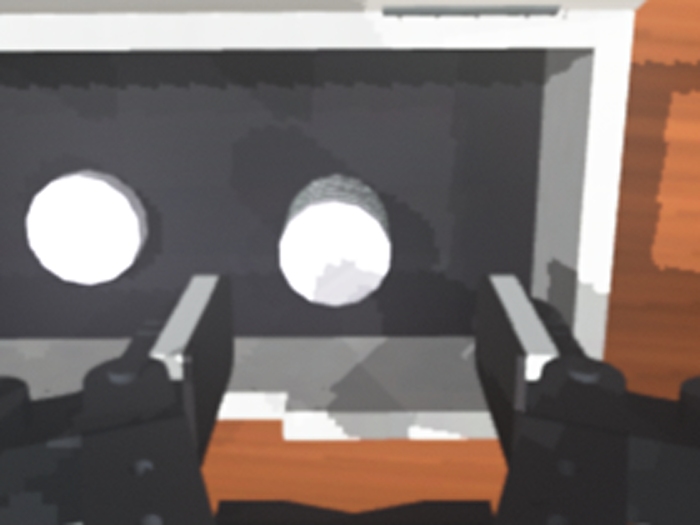

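The right-hand ringed head (crop (335,252), image (314,221)) stands between the open jaws and slightly left of centre. The flat spare head is at crop (85,228). This was my 12th and last picture.

```bash
python3 - <<'E'
from h import *
st=status.state();p,r=pose(st)
c=read_camera("wrist");T=wfc(c,st)
for u,v,z in((314,221,.098),(322,239,None)):
  z=z or p[2]+.03+.004
  P=pix2w(c,u,v,z,T);print(P.round(4),(r.inv().apply(P-p)*1000).round(1))
E
```

```text
[0.6045 0.0766 0.098 ] [11.  -4.6  2.5]
[0.6111 0.0718 0.143 ] [-34.    0.8  -4.2]
```

carry_out --pt "12 -3 2 0 -0.2 0 0.4" --pt "15 -2 1 0 -0.1 0 0.4" --pt "14 0 0 0 0 0 0.4" --pt "8 0 0 0 0 0 0.4" --pt "0 0 0 0 0 0 0.4"

```text
clock: 23.72
eef_pos: [0.6085, 0.0781, 0.0632]
ee_rot: [0.031, 0.712, 0.031, -0.7]
wrist_force: [-0.3, 0.1, 0.0]
finger_gap: 0.601
```

```bash
python3 go.py .6023 .0768 .042 -84.7 1
```

```text
23.7167 [0.6085 0.0781 0.0632] tilt [0.017 0.001] [-0.3  0.1  0. ] 0.601
[21.0, 1.0, 7.0, -0.2, -1.0, -0.1]
end [0.602  0.0765 0.0421] jawyaw -84.7
```

carry_out --pt "3 0 4 -0.2 -0.7 -0.1 0.4" --pt "6 0 3 0 -0.3 0 0.4" --pt "6 0 1 0 0 0 0.4" --pt "3 0 0 0 0 0 0.4" --pt "0 0 0 0 0 0 0.4"

```text
clock: 24.13
eef_pos: [0.6009, 0.0775, 0.0453]
ee_rot: [0.033, 0.706, 0.033, -0.706]
wrist_force: [-0.8, 0.0, 0.4]
finger_gap: 0.597
```

```bash
python3 go.py .602 .077 .042 -84.7 1;python3 - <<'E'
from h import *
st=status.state();p,r=pose(st)
c=read_camera("wrist")
for l in landmark_of("gauge_head",c):print(np.round(l["location"],4),(r.inv().apply(l["location"]-p)*1000).round(1),round(l["score"],2))
E
```

```text
24.1333 [0.6009 0.0775 0.0453] tilt [0.    0.001] [-0.8  0.   0.4] 0.597
[3.0, 1.0, -1.0, 0.0, -0.0, 0.0]
end [0.6019 0.0766 0.0423] jawyaw -84.7
[0.6021 0.0758 0.0803] [-35.    1.8  -1.1] 0.82
```

Aligned. I'm closing gradually and watching the side force.

carry_out --pt "2 0 -1 0 0 0 0.5" --pt "1 0 0 0 0 0 0.55" --pt "0 0 0 0 0 0 0.6" --pt "0 0 0 0 0 0 0.63" --pt "0 0 0 0 0 0 0.66"

```text
clock: 24.65
eef_pos: [0.603, 0.0777, 0.0434]
ee_rot: [0.032, 0.707, 0.033, -0.705]
wrist_force: [-0.5, -0.7, -0.9]
finger_gap: 0.342
```

carry_out --pt "0 0 0 0 0 0 0.7" --pt "0 0 0 0 0 0 1" --pt "0 0 0 0 0 0 1" --pt "0 0 0 0 0 0 1"

```text
clock: 24.98
eef_pos: [0.6029, 0.0776, 0.0436]
ee_rot: [0.032, 0.707, 0.033, -0.705]
wrist_force: [-1.1, -0.7, 0.4]
finger_gap: 0.33
```

```bash
python3 go.py .602 .077 .042 -84.7 1
```

```text
24.9833 [0.6029 0.0776 0.0436] tilt [0.003 0.001] [-1.1 -0.7  0.4] 0.33
[2.0, 1.0, 1.0, 0.0, -0.2, 0.0]
end [0.602  0.0766 0.0416] jawyaw -84.7
```

carry_out --pt "-3 0 0 0 0 0 1" --pt "-3 0 0 0 0 0 1" --pt "0 0 0 0 0 0 1"

```text
clock: 25.23
eef_pos: [0.6024, 0.0776, 0.0496]
ee_rot: [0.032, 0.707, 0.033, -0.706]
wrist_force: [-0.1, -0.8, -3.2]
finger_gap: 0.329
```

```bash
python3 go.py .6029 .0776 .0696 -84.7 1
```

```text
25.2333 [0.6024 0.0776 0.0496] tilt [0.001 0.001] [-0.1 -0.8 -3.2] 0.329
[-20.0, 0.0, -0.0, 0.0, -0.1, 0.0]
end [0.6024 0.0776 0.0696] jawyaw -84.7
```

carry_out --pt "-4 0 0 0 -0.1 0 1" --pt "-4 0 0 0 0 0 1" --pt "-4 0 0 0 0 0 1" --pt "-4 0 0 0 0 0 1" --pt "0 0 0 0 0 0 1"

```text
clock: 25.65
eef_pos: [0.6027, 0.0775, 0.0676]
ee_rot: [-0.033, -0.706, -0.033, 0.706]
wrist_force: [0.4, 0.2, -2.1]
finger_gap: 0.332
```

```bash
python3 go.py .6027 .0776 .0726 -84.7 1;python3 - <<'E'
from h import *
for q in("side","top","wrist"):
  c=read_camera(q)
  print(q,[(np.round(l["location"],4),round(l["score"],2)) for n in("gauge_head","spare_head") for l in landmark_of(n,c)])
E
```

```text
25.65 [0.6027 0.0775 0.0676] tilt [-0.     0.001] [ 0.4  0.2 -2.1] 0.332
[-5.0, -0.0, -0.0, 0.0, -0.0, 0.0]
end [0.6027 0.0775 0.0726] jawyaw -84.7
side [(array([0.6012, 0.075 , 0.1069]), 0.73), (array([0.5928, 0.149 , 0.0725]), 0.69)]
top [(array([0.5982, 0.0755, 0.1037]), 0.41), (array([0.5919, 0.1535, 0.0692]), 0.58)]
wrist [(array([0.5983, 0.0769, 0.1035]), 0.87), (array([0.5963, 0.1527, 0.0693]), 0.92)]
```

carry_out --pt "-3 0 0 0 0 0 1" --pt "-2 0 0 0 0 0 1" --pt "0 0 0 0 0 0 1" --pt "0 0 0 0 0 0 1" --pt "0 0 0 0 0 0 1"

```text
clock: 26.52
eef_pos: [0.6022, 0.0774, 0.0717]
ee_rot: [-0.033, -0.706, -0.033, 0.707]
wrist_force: [-0.0, 0.5, -3.6]
finger_gap: 0.332
```

```bash
python3 go.py .6027 .0776 .0726 -84.7 1;python3 - <<'E'
from h import *
for q in("side","top","wrist"):
  c=read_camera(q)
  print(q,[(n,np.round(l["location"],4),round(l["score"],2)) for n in("gauge_head","spare_head","pry_grip") for l in landmark_of(n,c)])
  if q=="side":
    for s in silhouettes("cover",c):ys,xs=np.nonzero(s["mask"]);print("cover",s["score"],xs.min(),xs.max(),ys.min(),ys.max())
E
python3 go.py .6027 .0776 .0726 -84.7 1
```

```text
26.5167 [0.6022 0.0774 0.0717] tilt [-0.002  0.001] [-0.   0.5 -3.6] 0.332
[-1.0, -0.0, -1.0, 0.0, 0.1, 0.0]
end [0.6032 0.0775 0.0727] jawyaw -84.7
side [('gauge_head', array([0.6029, 0.0759, 0.1086]), 0.49), ('spare_head', array([0.5894, 0.1484, 0.0745]), 0.43), ('pry_grip', array([ 0.3685, -0.3868,  0.0124]), 0.43)]
cover 0.94 159 228 175 259
top [('gauge_head', array([0.6006, 0.0754, 0.1112]), 0.38), ('spare_head', array([0.5935, 0.156 , 0.068 ]), 0.45), ('pry_grip', array([ 0.368 , -0.3886,  0.0117]), 0.94), ('pry_grip', array([ 0.4616, -0.1263,  0.0112]), 0.8)]
wrist [('gauge_head', array([0.6002, 0.0764, 0.1087]), 0.7), ('pry_grip', array([ 0.4769, -0.2505,  0.0112]), 0.8)]
27.1667 [0.6022 0.0774 0.0717] tilt [-0.002  0.001] [ 0.5 -0.3 -2.9] 0.327
[-1.0, -0.0, -0.0, 0.0, 0.1, 0.0]
end [0.6022 0.0774 0.0727] jawyaw -84.7
```

```bash
python3 -c "
from station import hand_in
print(hand_in())"
```

```text
the job is handed in; nothing more can be done
None
```

The job is handed in at 27 s on the robot's clock, and my last checks showed every end condition I could measure met; the hand-in reports no verdict.

**What I did**
- I gripped the largest of the three pry blades and slid it level into the notch. I then swung the cover open to about 1.9 rad with the blade alone.
- I laid the blade back flat on its original spot at about (0.47, −0.25).
- I gripped the tall ringed gauge and drew it about 28 mm.

**Last checks**

| Item | Reading |
|---|---|
| Drawn gauge head | 0.109–0.111 m above the desk in all three cameras (allowed 0.100–0.124 m) |
| Tilt of the tool holding it | about 0.002 rad |
| Side force at the wrist | under 1 N |
| Load at the wrist | about 3 N, which fits the gauge's weight |
| Spare gauge head | about 0.068–0.075 m; 0.071 m is seated, and detection is good to about 4 mm |
| Cover | its outline in the side view matches about 110° open |
| Pry blade grip point | about 0.011 m above the desk, far from the case |

**What disagreed or failed**
- **Fingertip position:** the real fingertips stand about 30 mm behind the reported TCP. My first two attempts to grasp the blade closed on air.
- **Contact while testing:** I found the offset by touching down with the fingers shut, and they pressed on the knife's handle with about 79 N. After that I allowed for the offset.
- **Blade checks at the end:** in the final pictures only the wrist camera saw the laid-down blade. The other views were blocked by the arm or missed it. The side camera had seen it in the same place right after it was released.

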